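# Start a new charging batch on the joiner's bench

## Robot

A 6-joint arm with a two-finger parallel gripper is mounted at the origin on the work surface. World frame = base frame: x ahead of the robot, y to its left, z up, the work surface at z = 0. Lengths are in m, angles in degrees, forces in N, time in s.
With the tool pointing down it reaches from about 0.35 to 0.875 m from the base axis. Payload 4.2 kg.
Tool frame: the origin (TCP) lies at the very end of the fingers, on their centre line; the grasp point (between the pads) lies 19 mm behind it; z points along the fingers, x is the direction in which the jaws open and shut, and the axes are right-handed (so a half turn about z gives the same grasp; the last joint's range is limited). The gripper opens to 87 mm and grips with 3 to 60 N. Pads are 19 mm wide; open, the fingers measure 117 mm over their backs; the gripper's body (75 mm by 190 mm) begins 51 mm behind the grasp point.
Start: joints at [80.707, 22.042, 0.453, 0, -68.411, -14.817], TCP at [0.255, 0.57, 0.223] pointing down, gripper open.
Joint ranges: [-179.83, 179.83], [-69.29, 118.12], [-61.27, 80.66], [-181.25, 117.63], [-171.15, -9.14], [-177.46, 177.46]. Speed limits (degrees/s): [159.86, 159.86, 180, 180, 180, 180].

## Interface

Orientations are given as a 3x3 rotation matrix whose columns are the frame's x, y, z axes.
In Python, from station import r gives the robot as it stands.
- The arm moves only by the tool move_arm, never from a script. Its argument "series" is a list that holds one entry, the list of rows, each a list of 7 numbers: the shift along the tool's x, y, z in cm, then the turn, a rotation vector about the tool's x, y, z in degrees, then the opening, from -1 (shut) to 1 (fully open). In form: [[[dx, dy, dz, wx, wy, wz, fingers], ...]]. A call has 1 to 12 rows; each row shifts and turns the commanded pose from where the row before left it, along the tool's axes as they then stand; what a row does not reach is not made up. A row lasts 1/8 s, in which the tool goes at most 62.5 mm and 10.7 degrees, less where a joint would pass 70% of its speed; a pose out of reach is approached as far as the arm can. A call is refused whole if a number of a shift passes 6.25 or a number of a turn 10.7, either way. A call with a gripper value outside its range is refused whole. The fingers move at their own pace and stop on an object; the grip force is fixed at half the most. Time passes only in rows, so rows that do not move let the fingers close. It gives the time, the measured TCP pose, the force and the opening at its end, in the units of the state.
- r.sense(): the state, without advancing time (a new reading comes with each control period).
- r.capture(name): name is "scene" or "top" or "wrist"; returns a dict with "color" (384x512x3 uint8, blue, green, red), "fx", "fy", "cx", "cy" (pixels), "rvec" (rotation vector, rad) and "tvec" (3), from world to camera coordinates, as OpenCV has them; the wrist camera has in their place "tool_from_camera" (4x4, takes a point from camera to tool coordinates, whose origin is the TCP and whose axes are the tool frame's). Camera axes: x right, y down, z forward; pixel columns grow to the right and rows downward; lengths in m; the calibration is good to about 2 mm. A picture is of the moment at which its call begins: read the wrist's pose just before it. There is no depth.
- r.finish_job(): hands the job in, once; it reports no verdict.
The state is a dict: "time_s": time; "joints": joint angles; "joint_velocities": joint speeds; "effort": joint torques, N m; "tcp_pos": TCP position; "ee_rot": TCP orientation; "wrist_force": force on the tool from outside, world axes, zero at the start; "moment": the same for the moment, N m; "gripper_width": opening from 0.0 (shut) to 1.0 (fully open).
Only numpy, scipy, OpenCV 4.12 (cv2) and the standard library are available. Lean on these libraries where they do the work, as an engineer would, in place of code of your own. Each camera call takes 0.05 s, during which the arm holds its last target.

## Task

Take each charged cell that is now in the charging cradle out and lay it in the plywood tray, and put every flat cell lying on the bench on charge: each in a bay of its own, its flat end pushed against the coil spring and its button end then dropped in behind the contact lip, so that it lies fully seated. When all the cells are where they belong, turn the meter's reset knob anticlockwise all the way back to its zero stop. Leave the other things on the bench alone.

Things in the scene. Friction and masses are not known exactly. Their poses are not given: they have to be found in the camera images.
- bay0 (a point): seat of bay 0 of the cradle: the middle of a seated cell's 65 mm body, on its axis (33 mm above the bench). x points from the coil spring to the contact lip, z up. Bays lie 60 mm apart along the cradle's y, bay0 at its -y end. All bays are alike (springs and lip: see bay1, bay2).
- charged0: charged cell, in bay 0 of the cradle at the start if present; same shape as the flat cells (weight 0.09 kg): grey eight-sided prism 26 mm across flats, 65 mm long, origin at the middle of that length on the axis, x along the axis towards the button
- bay1 (a point): seat of bay 1 of the cradle: the middle of a seated cell's 65 mm body, on its axis (33 mm above the bench). x points from the coil spring to the contact lip, z up. Bays lie 60 mm apart along the cradle's y, bay0 at its -y end. The lip's inner face is 34.5 mm to +x of the seat, a free spring disc (18 mm across) 26.5 mm to -x: 6 mm too little for a cell.
- charged1: charged cell, in bay 1 of the cradle at the start if present; same shape as the flat cells (weight 0.09 kg): grey eight-sided prism 26 mm across flats, 65 mm long, origin at the middle of that length on the axis, x along the axis towards the button
- bay2 (a point): seat of bay 2 of the cradle: the middle of a seated cell's 65 mm body, on its axis (33 mm above the bench). x points from the coil spring to the contact lip, z up. Bays lie 60 mm apart along the cradle's y, bay0 at its -y end. Springs: 2 N plus 0.4 N per mm, 16 mm travel. A level cell needs 6 mm of push to pass the lip, one tilted by 0.25 rad about 11 mm.
- charged2: charged cell, in bay 2 of the cradle at the start if present; same shape as the flat cells (weight 0.09 kg): grey eight-sided prism 26 mm across flats, 65 mm long, origin at the middle of that length on the axis, x along the axis towards the button
- bay3 (a point): seat of bay 3 of the cradle: the middle of a seated cell's 65 mm body, on its axis (33 mm above the bench). x points from the coil spring to the contact lip, z up. Bays lie 60 mm apart along the cradle's y, bay0 at its -y end.
- charged3: charged cell, in bay 3 of the cradle at the start if present; same shape as the flat cells (weight 0.09 kg): grey eight-sided prism 26 mm across flats, 65 mm long, origin at the middle of that length on the axis, x along the axis towards the button
- flat0: flat cell lying loose on the bench: plain grey eight-sided prism 26 mm across its flats and 65 mm long (0.07 to 0.12 kg), origin at the middle of that length on the axis, x along the axis towards the button end (steel button 9 mm across, 2 mm high, black band next to it); the other end is flat. It lies on one of its eight flats and hardly rolls.
- flat0_tip (a point): the end of that cell's button (34.5 mm from its origin)
- flat1: flat cell lying loose on the bench: plain grey eight-sided prism 26 mm across its flats and 65 mm long (0.07 to 0.12 kg), origin at the middle of that length on the axis, x along the axis towards the button end (steel button 9 mm across, 2 mm high, black band next to it); the other end is flat. It lies on one of its eight flats and hardly rolls.
- flat1_tip (a point): the end of that cell's button (34.5 mm from its origin)
- flat2: flat cell lying loose on the bench: plain grey eight-sided prism 26 mm across its flats and 65 mm long (0.07 to 0.12 kg), origin at the middle of that length on the axis, x along the axis towards the button end (steel button 9 mm across, 2 mm high, black band next to it); the other end is flat. It lies on one of its eight flats and hardly rolls.
- flat2_tip (a point): the end of that cell's button (34.5 mm from its origin)
- flat3: flat cell lying loose on the bench: plain grey eight-sided prism 26 mm across its flats and 65 mm long (0.07 to 0.12 kg), origin at the middle of that length on the axis, x along the axis towards the button end (steel button 9 mm across, 2 mm high, black band next to it); the other end is flat. It lies on one of its eight flats and hardly rolls.
- flat3_tip (a point): the end of that cell's button (34.5 mm from its origin)
- cradle: fixed charging cradle 122 x 250 mm, deck 16 mm high, origin on the bench below the middle of the four seats; bays side by side along its y, springs at its -x end in a black housing 46 mm high (face 50 mm from the seats), at the +x end a lip 5 mm thick, 34 mm high. V ribs in the deck (9 mm above it, 26 mm wide over all) carry each cell. A seated cell can be lifted straight out.
- tray_in (a point): middle of the inner floor (138 mm in x, 198 mm in y, 6 mm above the bench) of the fixed open plywood tray, 150 x 210 mm, 26 mm high, walls 6 mm; x and y along its walls, z up
- zero_knob_grip (a point): reset knob on top of the fixed grey charge meter (115 x 105 x 42 mm, a thick mark on its -x side shows zero): point on the knob's axis at the height to grip, 79 mm above the bench; its x axis runs along the knob's bar grip (42 mm long, 14 mm thick, from 56 to 86 mm above the bench) and turns with it; the bar's white mark is at its -x end
- zero_knob (a joint): angle of the reset knob (rad): 0 at the zero stop (white mark at the thick zero mark), grows clockwise seen from above, up to 5.6; turn anticlockwise to come back to zero. Stiffness 0.03 N m; stays where it is left
- pencil: bystander, to be left alone: pencil 150 mm long, 8 mm thick
- offcut: bystander, to be left alone: small pine offcut 70 x 45 x 20 mm
- gouge: bystander, to be left alone: wood gouge with a pale handle, 230 mm long
- clampblock: bystander, to be left alone: wooden block 50 x 50 x 35 mm
Not all that is in view belongs to the job. What is shaped like the charged1 but green or turquoise is not meant.

How it is judged (in metres and radians):
On the way, in this order (a step that is already met when the one before it is completed fails the run):
1. every charged cell lies in the tray and every flat cell is seated in a bay (x of charged0 in the frame of tray_in between -0.06 and 0.06 m and y of charged0 in the frame of tray_in between -0.09 and 0.09 m and z of charged0 in the frame of tray_in between 0.005 and 0.042 m and x of charged1 in the frame of tray_in between -0.06 and 0.06 m and y of charged1 in the frame of tray_in between -0.09 and 0.09 m and z of charged1 in the frame of tray_in between 0.005 and 0.042 m and x of charged2 in the frame of tray_in between -0.06 and 0.06 m and y of charged2 in the frame of tray_in between -0.09 and 0.09 m and z of charged2 in the frame of tray_in between 0.005 and 0.042 m and x of charged3 in the frame of tray_in between -0.06 and 0.06 m and y of charged3 in the frame of tray_in between -0.09 and 0.09 m and z of charged3 in the frame of tray_in between 0.005 and 0.042 m and ((distance between flat0 and bay0 below 0.005 m and angle between the x axis of flat0 and the x axis of bay0, either way round below 0.1 rad and x of flat0_tip in the frame of bay0 above 0.03 m) or (distance between flat0 and bay1 below 0.005 m and angle between the x axis of flat0 and the x axis of bay1, either way round below 0.1 rad and x of flat0_tip in the frame of bay1 above 0.03 m) or (distance between flat0 and bay2 below 0.005 m and angle between the x axis of flat0 and the x axis of bay2, either way round below 0.1 rad and x of flat0_tip in the frame of bay2 above 0.03 m) or (distance between flat0 and bay3 below 0.005 m and angle between the x axis of flat0 and the x axis of bay3, either way round below 0.1 rad and x of flat0_tip in the frame of bay3 above 0.03 m)) and ((distance between flat1 and bay0 below 0.005 m and angle between the x axis of flat1 and the x axis of bay0, either way round below 0.1 rad and x of flat1_tip in the frame of bay0 above 0.03 m) or (distance between flat1 and bay1 below 0.005 m and angle between the x axis of flat1 and the x axis of bay1, either way round below 0.1 rad and x of flat1_tip in the frame of bay1 above 0.03 m) or (distance between flat1 and bay2 below 0.005 m and angle between the x axis of flat1 and the x axis of bay2, either way round below 0.1 rad and x of flat1_tip in the frame of bay2 above 0.03 m) or (distance between flat1 and bay3 below 0.005 m and angle between the x axis of flat1 and the x axis of bay3, either way round below 0.1 rad and x of flat1_tip in the frame of bay3 above 0.03 m)) and ((distance between flat2 and bay0 below 0.005 m and angle between the x axis of flat2 and the x axis of bay0, either way round below 0.1 rad and x of flat2_tip in the frame of bay0 above 0.03 m) or (distance between flat2 and bay1 below 0.005 m and angle between the x axis of flat2 and the x axis of bay1, either way round below 0.1 rad and x of flat2_tip in the frame of bay1 above 0.03 m) or (distance between flat2 and bay2 below 0.005 m and angle between the x axis of flat2 and the x axis of bay2, either way round below 0.1 rad and x of flat2_tip in the frame of bay2 above 0.03 m) or (distance between flat2 and bay3 below 0.005 m and angle between the x axis of flat2 and the x axis of bay3, either way round below 0.1 rad and x of flat2_tip in the frame of bay3 above 0.03 m)) and ((distance between flat3 and bay0 below 0.005 m and angle between the x axis of flat3 and the x axis of bay0, either way round below 0.1 rad and x of flat3_tip in the frame of bay0 above 0.03 m) or (distance between flat3 and bay1 below 0.005 m and angle between the x axis of flat3 and the x axis of bay1, either way round below 0.1 rad and x of flat3_tip in the frame of bay1 above 0.03 m) or (distance between flat3 and bay2 below 0.005 m and angle between the x axis of flat3 and the x axis of bay2, either way round below 0.1 rad and x of flat3_tip in the frame of bay2 above 0.03 m) or (distance between flat3 and bay3 below 0.005 m and angle between the x axis of flat3 and the x axis of bay3, either way round below 0.1 rad and x of flat3_tip in the frame of bay3 above 0.03 m))), for 0.2 s.
2. then the knob is back at its zero stop (value of joint zero_knob below 0.08 rad), for 0.2 s.
At the end, for the whole second after the job is handed in: Each flat cell is in a bay, button to the lip, its middle within 5 mm of the seat, within 0.1 rad of its axis; each charged cell is in the tray (within 60 mm of its middle in x and 90 mm in y, at most 42 mm above its floor); the knob was then turned to within 0.08 rad of zero; cells at rest (all of step 1 and value of joint zero_knob below 0.08 rad and linear speed of each of flat0, flat1, flat2, flat3, charged0, charged1, charged2, charged3 below 0.03 m/s); the robot touches nothing.
It fails at once if a bystander (pencil, offcut, gouge or block) is moved by more than 4 cm (distance of any of pencil, offcut, gouge, clampblock from where it was at the start of the episode above 0.04 m).
Of charged0, charged1, charged2, charged3 only 2 to 3 are there at a start; the rules pass over those that are not, and their reading is None.
Of flat0, flat1, flat2, flat3 only 3 to 4 are there at a start; the rules pass over those that are not, and their reading is None.
At some moment in a run one of flat0, flat1, flat2, flat3 may be knocked a few centimetres aside while the robot is not near it.
Once in a run the grip may slacken for a moment while it holds something.
It also fails if it takes over 210 s, if anything falls off the work surface, if the arm or the gripper's body presses on something with over 40 N, if the wrist force passes 120 N, or if a joint passes its speed limit or range.

## Working session

There is one attempt and no reset: what is moved stays moved. The work goes in short steps, Python scripts to look and compute and a tool call to move; the robot and the scene stay as the last step left them, time stands still between calls to the robot, and variables do not carry over. Pictures are saved under pics/ and viewed, and the job is handed in when it is done.

Besides the shell and the picture viewer there is one more tool, called after "Request:" by a JSON object that holds its "op" and its "data". move_arm: Moves the arm, as the interface text tells. Its arguments: {"type":"object","properties":{"series":{"type":"array","items":{"type":"array","items":{"type":"array","items":{"type":"number"}}}}},"required":["series"]}

```bash
ls; mkdir -p pics; python3 - <<'E'
from station import r
import cv2
s=r.sense()
print(s)
for n in ["scene","top","wrist"]:
    c=r.capture(n); cv2.imwrite(f"pics/{n}0.png",c["color"]); print(n,{k:v for k,v in c.items() if k!="color"})
E
```

```text
pics
{'time_s': 0.0, 'joints': array([ 8.07074214e+01,  2.20910899e+01,  3.80545471e-01, -2.99303200e-02,
       -6.84103631e+01, -1.48159082e+01]), 'joint_velocities': array([ 0.01301245,  0.02058776,  0.03368697, -0.0829083 , -0.05373036,
        0.06629371]), 'effort': array([-9.19236882e-04, -3.90663207e+01,  1.87402046e+01,  4.22001645e+00,
        1.08812356e-02, -2.03806576e-04]), 'tcp_pos': array([0.25503087, 0.5699478 , 0.22145893]), 'ee_rot': array([[-4.08640688e-01, -9.12694974e-01, -8.20103824e-04],
       [-9.12692776e-01,  4.08641505e-01, -2.00405931e-03],
       [ 2.16422332e-03, -7.04373387e-05, -9.99997656e-01]]), 'wrist_force': array([ 0.16681601, -0.16392208, -0.40806723]), 'moment': array([-0.04733935, -0.02038222,  0.01829293]), 'gripper_width': 0.9988429816881218}
scene {'fx': 486.56353897163274, 'fy': 486.56353897163274, 'cx': 259.00330444596545, 'cy': 185.77256012650665, 'rvec': array([ 0.85198425,  2.68758574, -0.91805582]), 'tvec': array([ 0.49124904, -0.22786772,  1.64856139])}
top {'fx': 363.3174513687699, 'fy': 363.3174513687699, 'cx': 257.0767965352572, 'cy': 190.3321656832722, 'rvec': array([ 2.20038824, -2.13918139,  0.11466285]), 'tvec': array([-0.03328586,  0.56004736,  0.84964305])}
wrist {'fx': 305.7602622334547, 'fy': 305.7602622334547, 'cx': 249.70476746680043, 'cy': 191.8539775591876, 'tool_from_camera': array([[ 9.99999976e-01, -1.37170541e-04, -1.72886836e-04,
         6.99360022e-04],
       [ 1.82426097e-04,  9.54643809e-01,  2.97750173e-01,
        -8.22948257e-02],
       [ 1.24202795e-04, -2.97750197e-01,  9.54643810e-01,
        -1.62540185e-01],
       [ 0.00000000e+00,  0.00000000e+00,  0.00000000e+00,
         1.00000000e+00]])}
```

View pics/scene0.png

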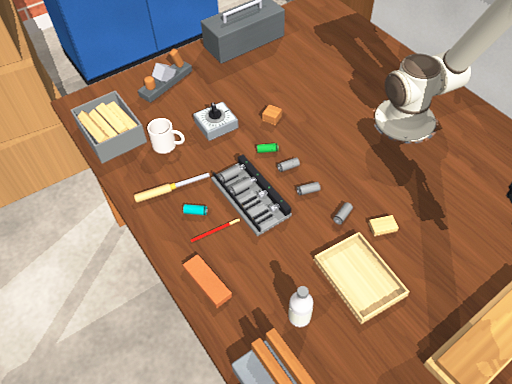

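View pics/top0.png

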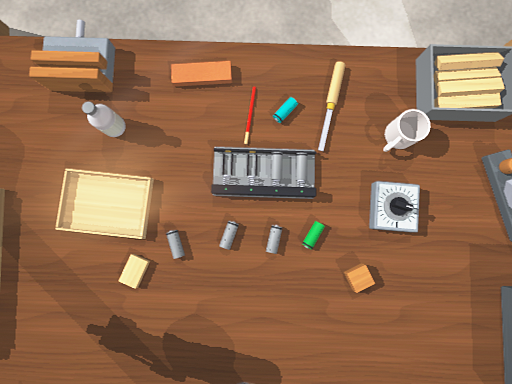

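View pics/wrist0.png

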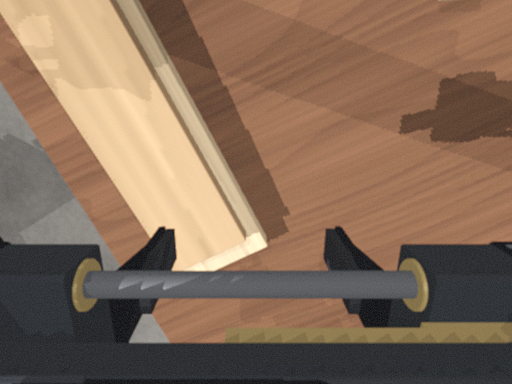

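```bash
cat > h.py <<'E'
import numpy as np, cv2
from station import r
def cam(c,s=None):
    K=np.array([[c["fx"],0,c["cx"]],[0,c["fy"],c["cy"]],[0,0,1]])
    if "rvec" in c:
        R=cv2.Rodrigues(np.array(c["rvec"]))[0]; t=np.array(c["tvec"])
        return K,R.T,-R.T@t      # cam->world R, centre
    T=np.eye(4);T[:3,:3]=s["ee_rot"];T[:3,3]=s["tcp_pos"]
    M=T@c["tool_from_camera"]
    return K,M[:3,:3],M[:3,3]
def ray(cm,u,v,z):
    K,R,o=cm
    d=R@np.linalg.inv(K)@np.array([u,v,1.])
    return o+d*(z-o[2])/d[2]
def proj(cm,p):
    K,R,o=cm
    q=K@(R.T@(np.array(p)-o)); return q[:2]/q[2]
def shot(name,fn,crop=None,scale=1):
    s=r.sense(); c=r.capture(name); im=c["color"]; cv2.imwrite("pics/raw_"+fn+".png",im)
    if crop: x0,y0,x1,y1=crop; im=im[y0:y1,x0:x1]
    im=cv2.resize(im,None,fx=scale,fy=scale,interpolation=cv2.INTER_CUBIC)
    cv2.imwrite("pics/"+fn+".png",im); return c,cam(c,s),s
E
python3 - <<'E'
from h import *
c,cm,s=shot("top","topz",(150,130,350,270),4)
print(cm[2])
for n,u,v,z in [("tray",104,204,.026),("cr",264,172,.03),("fA",177,245,.013),("fB",229,235,.013),("fC",274,239,.013),("knob",400,206,.086)]:
    print(n,ray(cm,u,v,z).round(3))
c,cm,s=shot("scene","scenez",(200,130,400,280),4)
E
```

```text
[ 0.47064661 -0.01624446  0.90270826]
tray [0.517 0.351 0.026]
cr [ 0.606 -0.033  0.03 ]
fA [0.424 0.173 0.013]
fB [0.451 0.048 0.013]
fC [ 0.445 -0.062  0.013]
knob [ 0.529 -0.34   0.086]
```

View pics/topz.png

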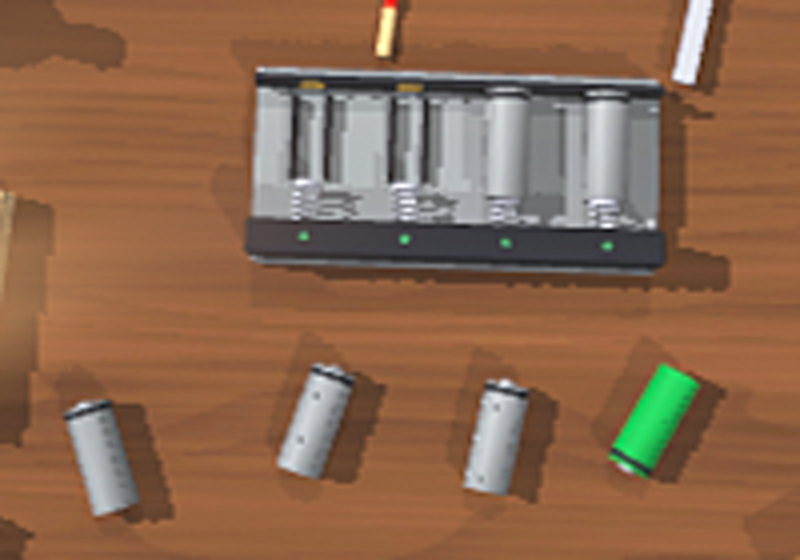

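View pics/scenez.png

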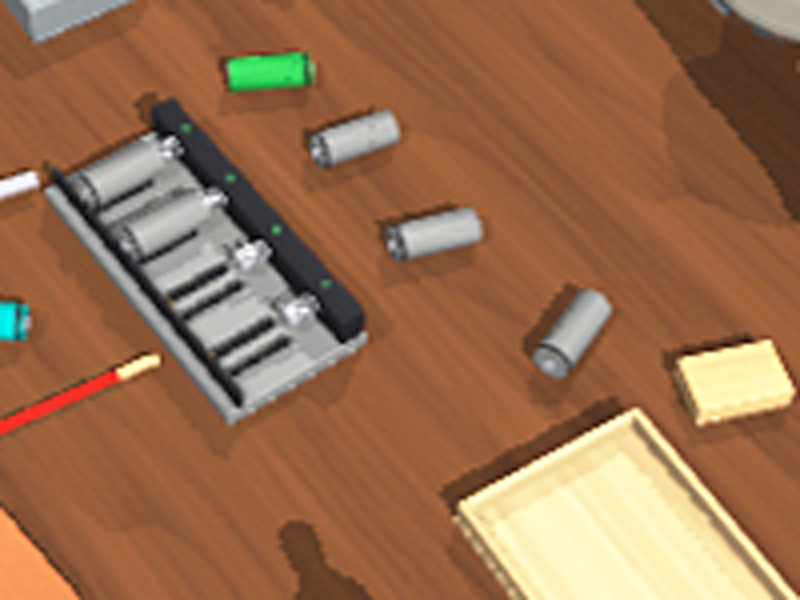

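```bash
python3 - <<'E'
from h import *
c=r.capture("top");cm=cam(c)
f=lambda x,y,z:ray(cm,150+x/4,130+y/4,z)
a,b=f(255,70,.034),f(662,82,.034); print(a,b,np.degrees(np.arctan2(*(a-b)[[0,1]])))
a,b=f(303,236,.046),f(607,246,.046); print(a,b)
# knob
im=c["color"][160:250,350:440]; cv2.imwrite("pics/knob.png",cv2.resize(im,None,fx=6,fy=6,interpolation=cv2.INTER_CUBIC))
E
```

```text
[0.66191629 0.09079006 0.034     ] [ 0.66165533 -0.15682604  0.034     ] 0.06038435723358301
[0.5600573  0.05686748 0.046     ] [ 0.55922307 -0.12340947  0.046     ]
```

Request:
{"op": "move_arm", "data": {"series": [[[0,0,0,0,0,-8,1],[0,0,0,0,0,-8,1],[0,0,0,0,0,-8,1],[2.5,-1,0,0,0,0,1],[5,-2.2,-0.2,0,0,0,1],[5,-2.2,-0.2,0,0,0,1],[5,-2.2,-0.2,0,0,0,1],[5,-2.2,-0.2,0,0,0,1],[5,-2.2,-0.2,0,0,0,1],[5,-2.2,-0.2,0,0,0,1],[5,-2.2,-0.2,0,0,0,1],[5,-2.2,-0.2,0,0,0,1]]]}}

```text
time_s: 1.8
tcp_pos: [0.4409, 0.1435, 0.239]
ee_rot: [[-0.001, -1.0, 0.001], [-1.0, 0.001, 0.001], [-0.001, -0.001, -1.0]]
wrist_force: [0.1, 0.4, 0.0]
gripper_width: 1.002
```

View pics/knob.png

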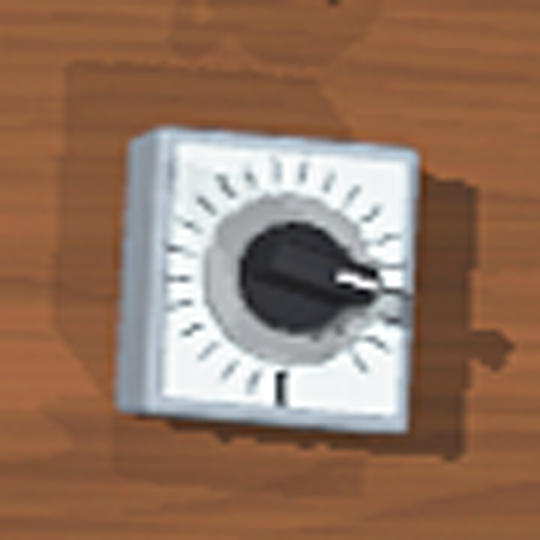

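Request:
{"op": "move_arm", "data": {"series": [[[4.5,-2,0,0,0,0,1],[4.5,-2,0,0,0,0,1],[4.5,-2,0,0,0,0,1],[3.8,-2,0,0,0,0,1],[0,0,0,0,0,0,1],[0,0,0,0,0,0,1]]]}}

```text
time_s: 2.55
tcp_pos: [0.5198, -0.0281, 0.2384]
ee_rot: [[-0.002, -1.0, -0.001], [-1.0, 0.002, 0.0], [-0.0, 0.001, -1.0]]
wrist_force: [-0.6, 0.8, 1.0]
gripper_width: 0.999
```

```bash
python3 - <<'E'
from h import *
c,cm,s=shot("wrist","w1",None,1.5)
print(s["tcp_pos"],s["time_s"])
E
```

```text
[ 0.5198338  -0.02805977  0.23836199] 2.55
```

View pics/w1.png

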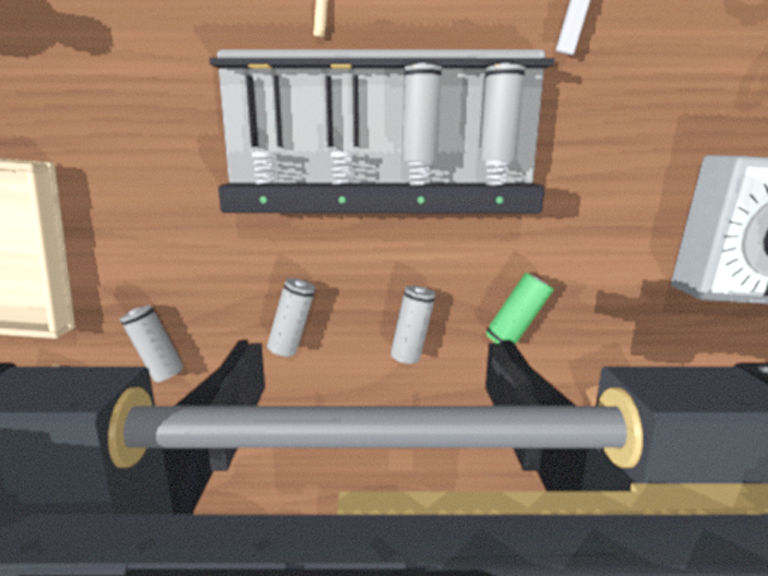

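```bash
cat >> h.py <<'E'
def cells(c,cm,lo=None,zt=0.013,flatend=False):
    """grey loose-cell blobs on bench (world estimates): body mask -> minAreaRect ; black band/button side given by dark"""
    im=c["color"]; hsv=cv2.cvtColor(im,cv2.COLOR_BGR2HSV)
    m=((hsv[...,1]<70)&(hsv[...,2]>60)).astype(np.uint8)*255
    m=cv2.morphologyEx(m,cv2.MORPH_CLOSE,np.ones((5,5),np.uint8))
    out=[]
    for ct in cv2.findContours(m,cv2.RETR_EXTERNAL,cv2.CHAIN_APPROX_NONE)[0]:
        a=cv2.contourArea(ct)
        (x,y),(w,h),an=cv2.minAreaRect(ct)
        if a<60 or max(w,h)/max(1,min(w,h))>4: continue
        box=cv2.boxPoints(((x,y),(w,h),an))
        P=np.array([ray(cm,u,v,zt)[:2] for u,v in box])
        e=[P[1]-P[0],P[2]-P[1]]; L=[np.linalg.norm(k) for k in e]
        i=int(np.argmax(L)); d=e[i]/L[i]
        if d[0]<0:d=-d
        if .05<max(L)<.09 and .02<min(L)<.045:
            out.append((P.mean(0).round(4),round(float(np.degrees(np.arctan2(d[1],d[0]))),1),(round(max(L),3),round(min(L),3)),(round(x),round(y))))
    return out
E
python3 - <<'E'
from h import *
s=r.sense()
for n in ["wrist","top"]:
    c=r.capture(n);cm=cam(c,s);im=c["color"]
    hsv=cv2.cvtColor(im,cv2.COLOR_BGR2HSV)
    m=((hsv[...,0]>40)&(hsv[...,0]<85)&(hsv[...,1]>60)).astype(np.uint8)
    k,l,st,ce=cv2.connectedComponentsWithStats(m)
    for i in range(1,k):
        if st[i,4]<40: print(n,"led",st[i,4],ray(cm,*ce[i],.046).round(4))
    for q in cells(c,cm): print(n,*q)
c=r.capture("wrist");cm=cam(c,s)
cv2.imwrite("pics/w1z.png",cv2.resize(c["color"][25:150,135:375],None,fx=3.3,fy=3.3,interpolation=cv2.INTER_CUBIC))
E
```

```text
wrist led 23 [0.5621 0.057  0.046 ]
wrist led 23 [ 0.562  -0.0033  0.046 ]
wrist led 22 [ 0.5618 -0.0634  0.046 ]
wrist led 24 [ 0.5619 -0.1238  0.046 ]
wrist led 1 [ 0.4178 -0.1571  0.046 ]
wrist led 1 [ 0.4147 -0.3547  0.046 ]
wrist led 1 [ 0.3342 -0.2131  0.046 ]
wrist led 1 [ 0.3294 -0.1986  0.046 ]
wrist led 1 [ 0.3262 -0.1921  0.046 ]
wrist led 1 [ 0.3196 -0.2136  0.046 ]
wrist led 1 [ 0.3163 -0.2029  0.046 ]
wrist led 1 [0.2983 0.1487 0.046 ]
wrist led 1 [0.288  0.1627 0.046 ]
wrist led 1 [0.1925 0.186  0.046 ]
wrist [ 0.4446 -0.0622] -11.5 (np.float64(0.076), np.float64(0.029)) (275, 216)
wrist [0.4523 0.0483] -19.2 (np.float64(0.078), np.float64(0.028)) (194, 211)
top led 1 [ 0.7777 -0.1085  0.046 ]
top led 1 [ 0.7614 -0.065   0.046 ]
```

View pics/w1z.png

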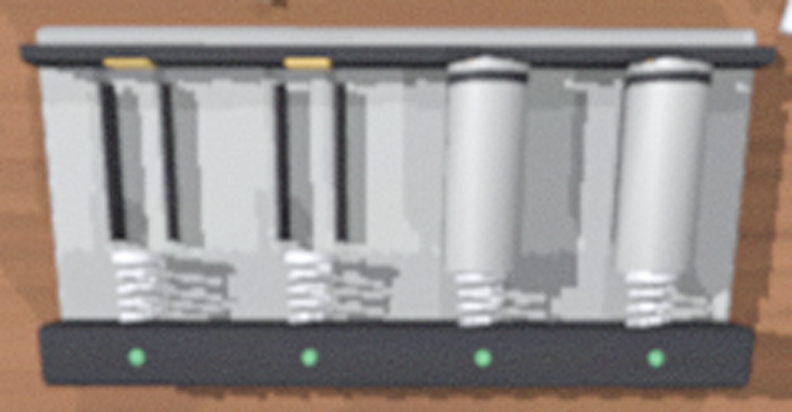

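```bash
python3 - <<'E'
from h import *
s=r.sense();c=r.capture("wrist");cm=cam(c,s)
f=lambda x,y,z:ray(cm,135+x/3.3,25+y/3.3,z).round(4)
print("lip far",f(400,44,.034),f(50,44,.034),f(750,49,.034),"near",f(400,66,.034))
print("housing face",f(220,321,.046),f(600,324,.046),"back",f(400,386,.046),f(45,380,.046),f(745,380,.046))
print("base far edge",f(400,28,.016))
print("band/cell",f(485,60,.046),f(450,270,.033))
print("button tip",f(485,58,.033),f(667,58,.033))
E
```

```text
lip far [ 0.6623 -0.0349  0.034 ] [0.6624 0.0805 0.034 ] [ 0.6608 -0.1505  0.034 ] near [ 0.6557 -0.035   0.034 ]
housing face [0.574  0.0268 0.046 ] [ 0.5729 -0.1041  0.046 ] back [ 0.5516 -0.0353  0.046 ] [0.5538 0.0891 0.046 ] [ 0.5537 -0.1562  0.046 ]
base far edge [ 0.6703 -0.0352  0.016 ]
band/cell [ 0.6557 -0.0619  0.046 ] [ 0.5905 -0.0529  0.033 ]
button tip [ 0.6583 -0.0632  0.033 ] [ 0.6582 -0.1236  0.033 ]
```

Request:
{"op": "move_arm", "data": {"series": [[[1.2,-3.4,0,0,0,0,0],[1.2,-3.4,2,0,0,0,0],[1.1,-3.4,4,0,0,0,0],[0,0,5,0,0,0,0],[0,0,4,0,0,0,0],[0,0,3,0,0,0,0],[0,0,1,0,0,0,0],[0,0,0,0,0,0,0],[0,0,0,0,0,0,0]]]}}

```text
time_s: 3.92
tcp_pos: [0.6233, -0.0629, 0.0503]
ee_rot: [[-0.001, -1.0, 0.003], [-1.0, 0.001, 0.0], [-0.0, -0.003, -1.0]]
wrist_force: [-1.2, 0.7, 0.3]
gripper_width: 0.503
```

```bash
python3 - <<'E'
from h import *
c,cm,s=shot("wrist","w2",None,1.5)
print(s["tcp_pos"],s["time_s"],s["gripper_width"])
E
```

```text
[ 0.62328529 -0.06292495  0.05029502] 3.925 0.5031659306791748
```

View pics/w2.png

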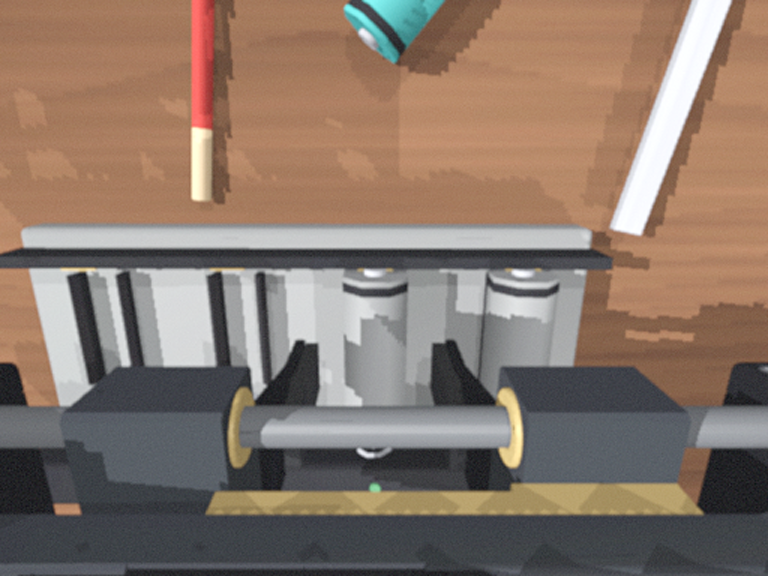

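Request:
{"op": "move_arm", "data": {"series": [[[0,0,1.5,0,0,0,0],[0,0,1.3,0,0,0,0],[0,0,0,0,0,0,0],[0,0,0,0,0,0,-1],[0,0,0,0,0,0,-1],[0,0,0,0,0,0,-1],[0,0,0,0,0,0,-1],[0,0,0,0,0,0,-1]]]}}

```text
time_s: 4.97
tcp_pos: [0.6224, -0.0631, 0.0209]
ee_rot: [[-0.002, -1.0, 0.001], [-1.0, 0.002, 0.0], [-0.0, -0.001, -1.0]]
wrist_force: [0.2, 1.6, 1.0]
gripper_width: 0.293
```

Request:
{"op": "move_arm", "data": {"series": [[[0,0,-1.5,0,0,0,-1],[0,0,-4,0,0,0,-1],[0,0,-5,0,0,0,-1],[0,0,0,0,0,0,-1]]]}}

```text
time_s: 5.48
tcp_pos: [0.6247, -0.0634, 0.1315]
ee_rot: [[-0.001, -1.0, 0.01], [-1.0, 0.001, 0.0], [-0.0, -0.01, -1.0]]
wrist_force: [-0.1, 0.2, -1.3]
gripper_width: 0.291
```

```bash
python3 - <<'E'
from h import *
c,cm,s=shot("top","t3",(40,150,240,290),4)
print(s["tcp_pos"],s["time_s"],s["gripper_width"])
E
```

```text
[ 0.62470525 -0.0633623   0.13148197] 5.475 0.29053191976826553
```

View pics/t3.png

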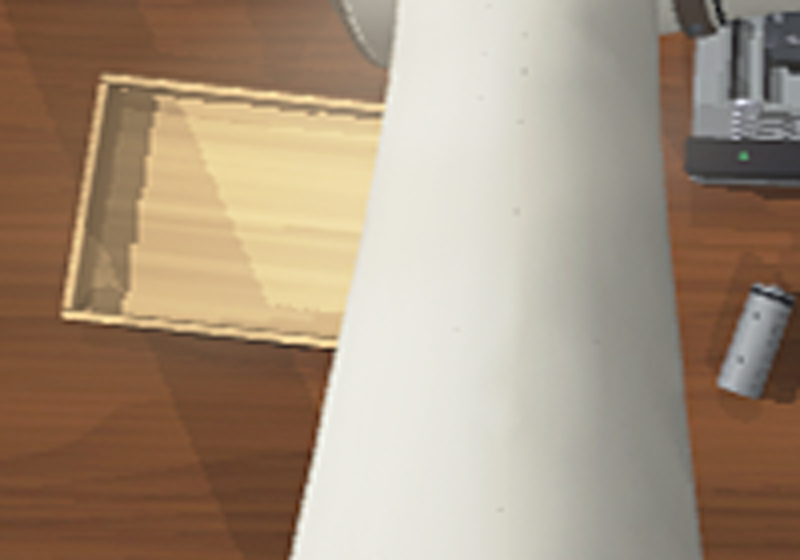

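```bash
python3 - <<'E'
from h import *
im=cv2.imread("pics/top0.png")[150:260,40:170]; cv2.imwrite("pics/tray.png",cv2.resize(im,None,fx=5,fy=5,interpolation=cv2.INTER_CUBIC))
E
```

```text
(no output)
```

View pics/tray.png

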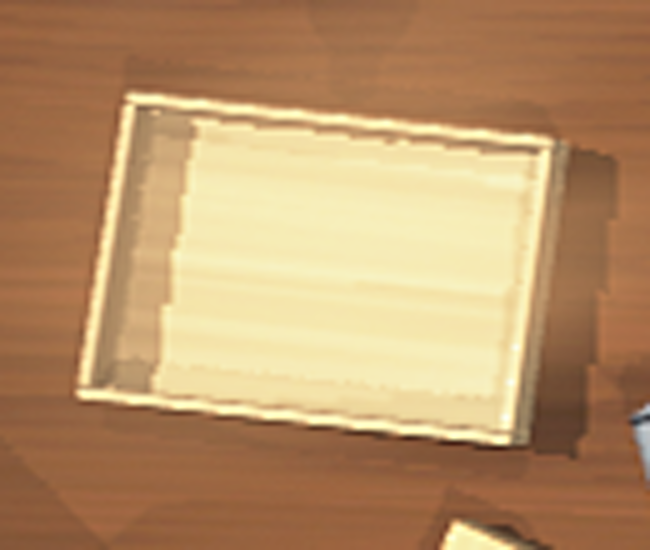

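```bash
python3 - <<'E'
from h import *
c=r.capture("top");cm=cam(c)
P=np.array([ray(cm,40+x/5,150+y/5,.026)[:2] for x,y in [(128,93),(558,136),(520,443),(78,395)]])
print(P.round(4),P.mean(0)); e=[np.linalg.norm(P[i]-P[(i+1)%4]) for i in range(4)]; print(e)
d=P[0]-P[3]; print(np.degrees(np.arctan2(d[1],d[0])))
d=P[0]-P[1]; print(np.degrees(np.arctan2(d[0],d[1])))
E
```

```text
[[0.601  0.4501]
 [0.5859 0.2398]
 [0.4375 0.2494]
 [0.4543 0.462 ]] [0.5196565  0.35035039]
[np.float64(0.2108543451438481), np.float64(0.14871476312838974), np.float64(0.21329053073482002), np.float64(0.14714115016259963)]
-4.63967830882837
4.114410428367507
```

Request:
{"op": "move_arm", "data": {"series": [[[-4.6,1.3,0,0,0,0,-1],[-4.7,1.3,0,0,0,0,-1],[-4.7,1.3,0,0,0,0,-1],[-4.7,1.4,0,0,0,0,-1],[-4.7,1.4,0,0,0,0,-1],[-4.7,1.4,0,0,0,0,-1],[-4.7,1.4,0,0,0,0,-1],[-4.5,1.2,0,0,0,0,-1],[0,0,0,0,0,0,-1],[0,0,4,0,0,0,-1],[0,0,4,0,0,0,-1],[0,0,0,0,0,0,-1]]]}}

```text
time_s: 7.08
tcp_pos: [0.5131, 0.3064, 0.0414]
ee_rot: [[-0.004, -1.0, -0.008], [-1.0, 0.004, -0.008], [0.008, 0.008, -1.0]]
wrist_force: [0.2, -0.6, -0.8]
gripper_width: 0.298
```

Request:
{"op": "move_arm", "data": {"series": [[[0,0,1.8,0,0,0,-1],[0,0,1.2,0,0,0,-1],[0,0,0,0,0,0,-1],[0,0,0,0,0,0,0],[0,0,0,0,0,0,0],[0,0,0,0,0,0,0]]]}}

```text
time_s: 7.82
tcp_pos: [0.516, 0.3103, 0.0162]
ee_rot: [[-0.002, -1.0, 0.001], [-1.0, 0.002, 0.001], [-0.001, -0.001, -1.0]]
wrist_force: [0.5, -0.4, 0.1]
gripper_width: 0.483
```

Request:
{"op": "move_arm", "data": {"series": [[[0,0,-2,0,0,0,0],[0,0,-5,0,0,0,0],[3.3,-0.6,-3,0,0,0,0],[5,-1.2,0,0,0,0,0],[5,-1.2,0,0,0,0,0],[5,-1.3,0,0,0,0,0],[5,-1.3,0,0,0,0,0],[5,-1.3,0,0,0,0,0],[5,-1.3,0,0,0,0,0],[5,-1.3,0,0,0,0,0],[5,-1.1,0,0,0,0,0],[0,0,0,0,0,0,0]]]}}

```text
time_s: 9.32
tcp_pos: [0.6211, -0.1265, 0.1154]
ee_rot: [[-0.007, -1.0, 0.0], [-1.0, 0.007, -0.0], [0.0, -0.0, -1.0]]
wrist_force: [0.2, -0.0, 1.2]
gripper_width: 0.503
```

Request:
{"op": "move_arm", "data": {"series": [[[0,0,0,0,0,0,0],[0,0,0,0,0,0,0]]]}}

```text
time_s: 9.57
tcp_pos: [0.6209, -0.122, 0.1158]
ee_rot: [[-0.0, -1.0, 0.0], [-1.0, 0.0, 0.0], [-0.0, -0.0, -1.0]]
wrist_force: [-0.7, -0.2, -0.3]
gripper_width: 0.501
```

```bash
python3 - <<'E'
from h import *
c,cm,s=shot("wrist","w4",None,1.5)
print(s["tcp_pos"],s["time_s"],s["gripper_width"])
E
```

```text
[ 0.62085558 -0.12201502  0.11575731] 9.575 0.501349070261922
```

View pics/w4.png

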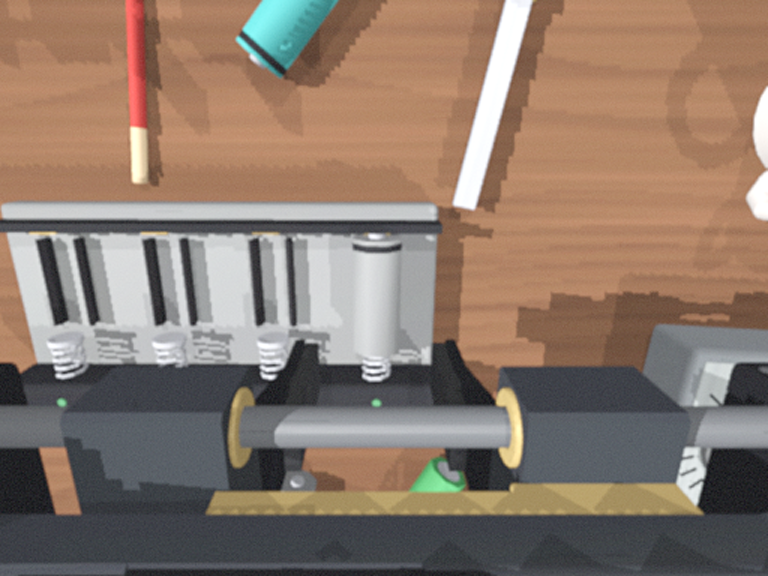

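Request:
{"op": "move_arm", "data": {"series": [[[0.1,-0.2,3,0,0,0,0],[0,0,3,0,0,0,0],[0,0,2.2,0,0,0,0],[0,0,1.2,0,0,0,0],[0,0,0,0,0,0,0],[0,0,0,0,0,0,0],[0,0,0,0,0,0,-1],[0,0,0,0,0,0,-1],[0,0,0,0,0,0,-1],[0,0,0,0,0,0,-1],[0,0,0,0,0,0,-1]]]}}

```text
time_s: 11.0
tcp_pos: [0.6232, -0.1231, 0.0221]
ee_rot: [[-0.002, -1.0, 0.001], [-1.0, 0.002, 0.001], [-0.001, -0.001, -1.0]]
wrist_force: [-1.0, 6.2, 2.5]
gripper_width: 0.298
```

Request:
{"op": "move_arm", "data": {"series": [[[0,0,-2,0,0,0,-1],[0,0,-4,0,0,0,-1],[0,0,-4,0,0,0,-1],[0,0,0,0,0,0,-1]]]}}

```text
time_s: 11.5
tcp_pos: [0.6253, -0.1246, 0.1257]
ee_rot: [[-0.002, -1.0, 0.008], [-1.0, 0.002, -0.001], [0.001, -0.008, -1.0]]
wrist_force: [-1.0, 0.1, -1.0]
gripper_width: 0.292
```

Request:
{"op": "move_arm", "data": {"series": [[[-3,1,0,0,0,0,-1],[-5,1,0,0,0,0,-1],[-5,1,0,0,0,0,-1],[-5,1,0,0,0,0,-1],[-5,1,0,0,0,0,-1],[-5,1,0,0,0,0,-1],[-5,1,0,0,0,0,-1],[-5,1,0,0,0,0,-1],[-5,1,0,0,0,0,-1],[-5,1,0,0,0,0,-1],[-3.3,0,0,0,0,0,-1],[0,0,3,0,0,0,-1]]]}}

```text
time_s: 13.0
tcp_pos: [0.5246, 0.3926, 0.0922]
ee_rot: [[0.001, -1.0, 0.004], [-1.0, -0.001, 0.004], [-0.004, -0.004, -1.0]]
wrist_force: [-0.8, -0.4, -1.0]
gripper_width: 0.294
```

Request:
{"op": "move_arm", "data": {"series": [[[0,0,4,0,0,0,-1],[0,0,2.5,0,0,0,-1],[0,0,1.7,0,0,0,-1],[0,0,0,0,0,0,-1],[0,0,0,0,0,0,-1]]]}}

```text
time_s: 13.62
tcp_pos: [0.5241, 0.389, 0.0096]
ee_rot: [[-0.002, -1.0, 0.0], [-1.0, 0.002, 0.0], [-0.0, -0.0, -1.0]]
wrist_force: [-0.3, 0.1, -1.1]
gripper_width: 0.299
```

Request:
{"op": "move_arm", "data": {"series": [[[0,0,0,0,0,0,0],[0,0,0,0,0,0,0],[0,0,-4,0,0,0,0],[0,0,-5,0,0,0,0],[3,0,-6,0,0,0,0],[5,0,-5,0,0,0,0],[5,1,0,0,0,0,0],[5,1,0,0,0,0,0],[5,1,0,0,0,0,0],[5,1,0,0,0,0,0],[0,0,0,0,0,0,0],[0,0,0,0,0,0,0]]]}}

```text
time_s: 15.12
tcp_pos: [0.4838, 0.117, 0.2002]
ee_rot: [[-0.002, -1.0, 0.001], [-1.0, 0.002, 0.001], [-0.001, -0.001, -1.0]]
wrist_force: [-0.3, -0.6, 0.6]
gripper_width: 0.499
```

```bash
python3 - <<'E'
from h import *
c,cm,s=shot("wrist","w5",None,1.5)
print(s["tcp_pos"],s["time_s"],s["gripper_width"])
c,cm,s=shot("top","t5",(40,150,240,290),4)
E
```

```text
[0.48377763 0.11699752 0.20024298] 15.125 0.4989296197565463
```

View pics/w5.png

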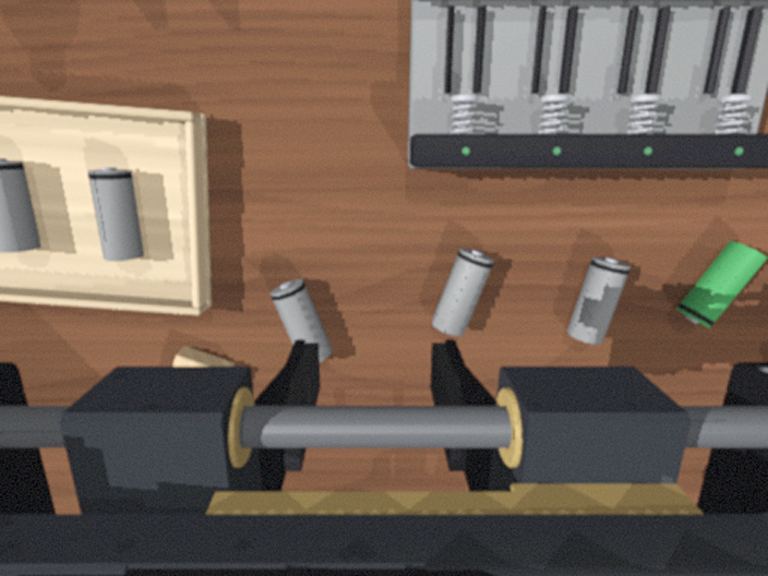

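View pics/t5.png

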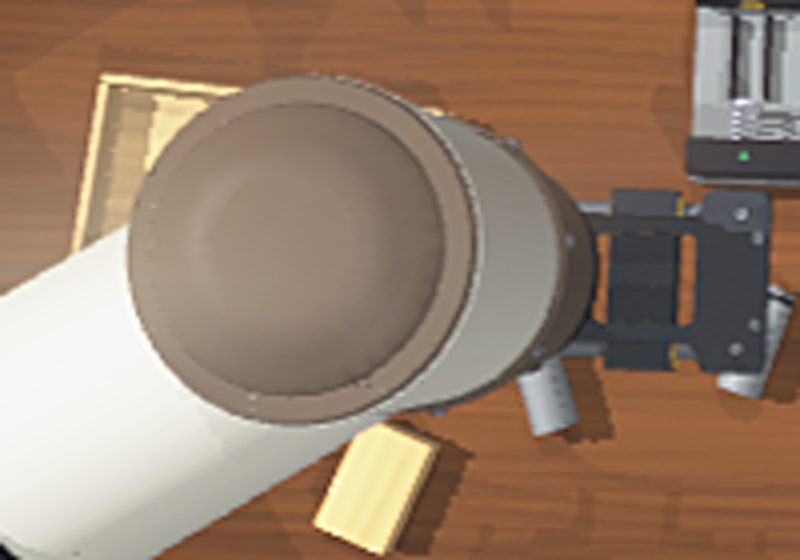

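```bash
python3 - <<'E'
from h import *
im=cv2.imread("pics/raw_w5.png")
cv2.imwrite("pics/w5z.png",cv2.resize(im[160:245,175:335],None,fx=5,fy=5,interpolation=cv2.INTER_CUBIC))
E
```

```text
(no output)
```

View pics/w5z.png

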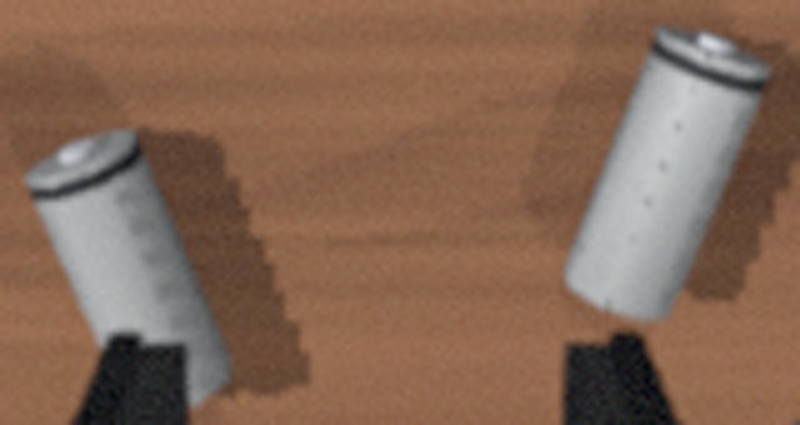

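```bash
cat >> h.py <<'E'
def axis(tip,end,cm,f):
    a=ray(cm,*f(*tip),.013)[:2]; b=ray(cm,*f(*end),.026)[:2]
    d=a-b; L=np.linalg.norm(d); d/=L
    c=a-d*.0345; print("tip",a.round(4),"end",b.round(4),"L",L.round(4),"centre",c.round(4),"from end",(b+d*.0325).round(4),"yaw",np.degrees(np.arctan2(d[1],d[0])).round(1))
E
python3 - <<'E'
from h import *
s=r.sense();c=r.capture("wrist");cm=cam(c,s)
f=lambda x,y:(175+x/5,160+y/5)
axis((713,42),(638,313),cm,f)
print(np.diff([ray(cm,*f(694,88),.026),ray(cm,*f(632,238),.026)],axis=0))
axis((74,151),(190,400),cm,f)
E
```

```text
tip [0.4856 0.0378] end [0.4227 0.0543] L 0.0651 centre [0.4523 0.0466] from end [0.4541 0.0461] yaw -14.7
[[-3.62470698e-02  1.23042312e-02  5.55111512e-17]]
tip [0.4592 0.1888] end [0.4    0.1618] L 0.065 centre [0.4278 0.1745] from end [0.4296 0.1753] yaw 24.6
```

Request:
{"op": "move_arm", "data": {"series": [[[3.5,1.5,2,0,0,0,0],[3.4,1.6,4,0,0,0,0],[0,0,4,0,0,9,0],[0,0,3,0,0,9,0],[0,0,2,0,0,0,0],[0,0,0,0,0,0,0],[0,0,0,0,0,0,0]]]}}

```text
time_s: 16.15
tcp_pos: [0.4531, 0.0487, 0.0502]
ee_rot: [[-0.31, -0.951, 0.001], [-0.951, 0.31, 0.0], [-0.001, -0.001, -1.0]]
wrist_force: [-0.5, 0.5, 0.4]
gripper_width: 0.496
```

```bash
python3 - <<'E'
from h import *
c,cm,s=shot("wrist","w6",None,1.5)
print(s["tcp_pos"],s["time_s"],s["gripper_width"])
c,cm,s=shot("scene","s6",(200,130,400,280),4)
E
```

```text
[0.453113   0.04868375 0.05022467] 16.15 0.49605925993402905
```

View pics/w6.png

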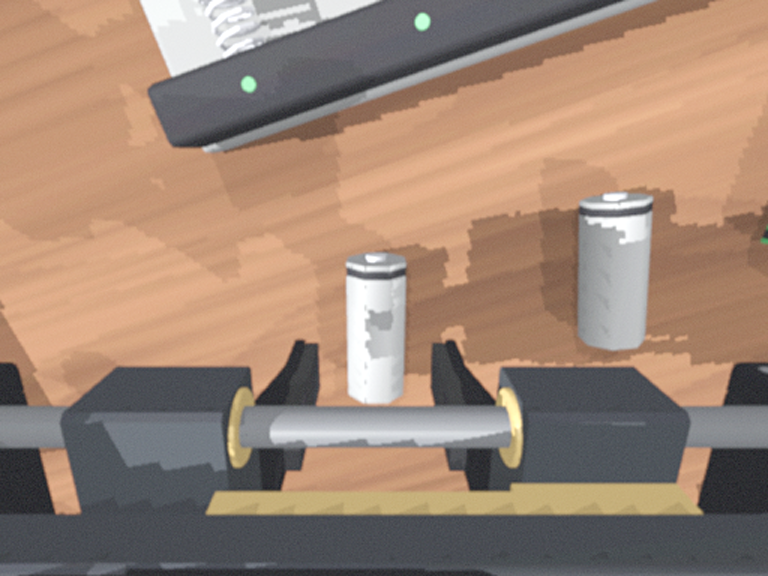

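View pics/s6.png

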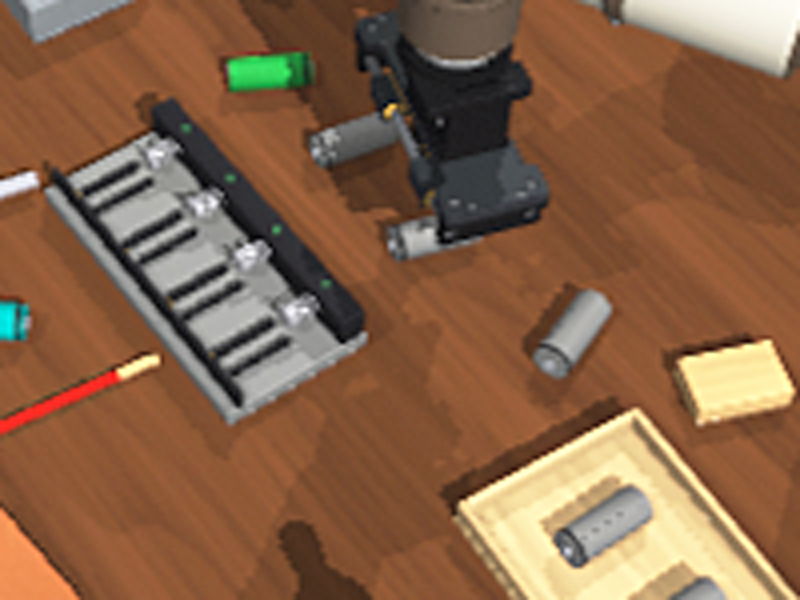

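```bash
python3 - <<'E'
from h import *
s=r.sense();c=r.capture("wrist");cm=cam(c,s)
f=lambda x,y:(x/1.5,y/1.5)
axis((376,257),(376,402),cm,f)
axis((614,197),(614,346),cm,f)
E
```

```text
tip [0.4854 0.0367] end [0.4228 0.0571] L 0.0658 centre [0.4526 0.0474] from end [0.4537 0.047 ] yaw -18.0
tip [ 0.4788 -0.0689] end [ 0.4169 -0.0523] L 0.0641 centre [ 0.4455 -0.0599] from end [ 0.4483 -0.0607] yaw -15.0
```

Request:
{"op": "move_arm", "data": {"series": [[[0.1,0,2.5,0,0,0,0],[0,0,1.5,0,0,0,0],[0,0,0.5,0,0,0,0],[0,0,0,0,0,0,0],[0,0,0,0,0,0,-1],[0,0,0,0,0,0,-1],[0,0,0,0,0,0,-1],[0,0,0,0,0,0,-1],[0,0,0,0,0,0,-1]]]}}

```text
time_s: 17.42
tcp_pos: [0.4523, 0.0472, 0.0051]
ee_rot: [[-0.311, -0.951, 0.001], [-0.951, 0.311, 0.0], [-0.001, -0.001, -1.0]]
wrist_force: [-0.7, -0.4, 5.9]
gripper_width: 0.293
```

Request:
{"op": "move_arm", "data": {"series": [[[0,0,-2,0,0,0,-1],[0,0,-4,0,0,0,-1],[0,0,-4,0,0,-9,-1],[0,0,0,0,0,-9,-1],[1,-3,0,0,0,0,-1],[1,-4,0,0,0,0,-1],[1,-4,0,0,0,0,-1],[1,-4,0,0,0,0,-1],[1,-2.8,0,0,0,0,-1],[0,0,0,0,0,0,-1],[0,0,0,0,0,0,-1]]]}}

```text
time_s: 18.8
tcp_pos: [0.6285, -0.0034, 0.1035]
ee_rot: [[-0.002, -1.0, -0.003], [-1.0, 0.002, -0.0], [0.0, 0.003, -1.0]]
wrist_force: [-0.2, 0.5, -0.4]
gripper_width: 0.292
```

```bash
python3 - <<'E'
from h import *
c,cm,s=shot("wrist","w7",None,1.5)
print(s["tcp_pos"],s["ee_rot"].round(3),s["time_s"],s["gripper_width"])
E
```

```text
[ 0.62852792 -0.00342653  0.10353415] [[-0.002 -1.    -0.003]
 [-1.     0.002 -0.   ]
 [ 0.     0.003 -1.   ]] 18.8 0.2921942463406499
```

View pics/w7.png

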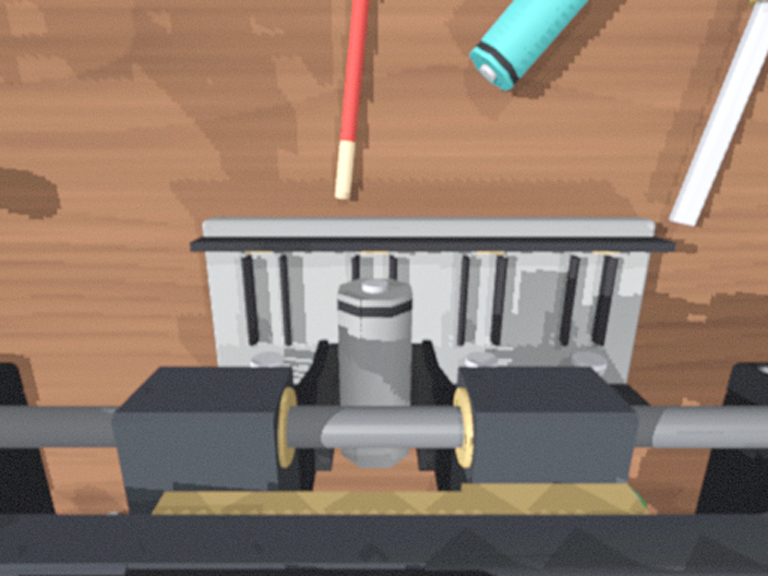

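```bash
python3 - <<'E'
from h import *
s=r.sense();c=r.capture("wrist");cm=cam(c,s)
for z in (.110,.112,.114): print(ray(cm,376/1.5,285/1.5,z)-s["tcp_pos"])
# contact pads of bay2 and disc
print(ray(cm,373/1.5,252/1.5,.034))
E
```

```text
[ 0.03425237 -0.00126378  0.00601032]
[ 0.03486711 -0.00125887  0.00801032]
[ 0.03548186 -0.00125396  0.01001032]
[ 0.65737264 -0.00317323  0.034     ]
```

Request:
{"op": "move_arm", "data": {"series": [[[-0.1,-0.4,2,0,0,0,-1],[0,0,2.5,0,0,0,-1],[0,0,1.4,0,0,0,-1],[0,0,0,0,0,0,-1],[0,0,0,0,0,0,-1],[0,0,0,0,0,0,-1]]]}}

```text
time_s: 19.65
tcp_pos: [0.6346, -0.0022, 0.0467]
ee_rot: [[-0.002, -1.0, 0.002], [-1.0, 0.002, 0.0], [-0.0, -0.002, -1.0]]
wrist_force: [0.1, -0.5, -1.1]
gripper_width: 0.298
```

Request:
{"op": "move_arm", "data": {"series": [[[0,0,0.6,0,0,0,-1],[0,0,0,0,0,0,-1],[0,0.7,0,0,0,0,-1],[0,0.5,0,0,0,0,-1],[0,0.3,0,0,0,0,-1],[0,0,0,0,0,0,-1],[0,0,0,0,0,0,-1]]]}}

```text
time_s: 20.52
tcp_pos: [0.6202, -0.0022, 0.0401]
ee_rot: [[-0.002, -1.0, 0.003], [-1.0, 0.002, 0.0], [-0.0, -0.003, -1.0]]
wrist_force: [4.7, -0.9, -2.6]
gripper_width: 0.294
```

```bash
python3 - <<'E'
from h import *
c,cm,s=shot("wrist","w8",None,1.5)
print(s["tcp_pos"],s["ee_rot"].round(3),s["wrist_force"],s["time_s"],s["gripper_width"])
E
```

```text
[ 0.6202378  -0.00215463  0.04013267] [[-0.002 -1.     0.003]
 [-1.     0.002  0.   ]
 [-0.    -0.003 -1.   ]] [ 4.7077409  -0.92309114 -2.64977595] 20.525 0.29435606706609185
```

View pics/w8.png

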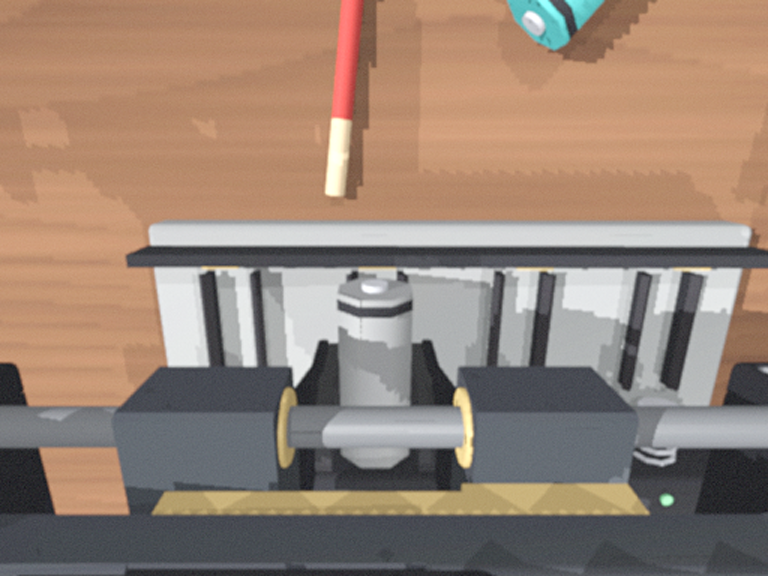

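Request:
{"op": "move_arm", "data": {"series": [[[0,0,0.5,0,0,0,-1],[0,0,0.5,0,0,0,-1],[0,0,0.4,0,0,0,-1],[0,0,0,0,0,0,-1],[0,0,0,0,0,0,-1]]]}}

```text
time_s: 21.2
tcp_pos: [0.6198, -0.0022, 0.0259]
ee_rot: [[-0.002, -1.0, 0.002], [-1.0, 0.002, 0.0], [-0.0, -0.002, -1.0]]
wrist_force: [5.5, -1.6, 0.6]
gripper_width: 0.295
```

Now a bit lower and release.

Request:
{"op": "move_arm", "data": {"series": [[[0,0,0.2,0,0,0,-1],[0,0,0,0,0,0,-1],[0,0,0,0,0,0,0],[0,0,0,0,0,0,0],[0,0,0,0,0,0,0],[0,0,-2,0,0,0,0],[0,0,-5,0,0,0,0],[0,2,-6,0,0,0,0],[-3,5,0,0,0,0,0],[-3,5,0,0,0,0,0],[0,0,0,0,0,0,0],[0,0,0,0,0,0,0]]]}}

```text
time_s: 22.7
tcp_pos: [0.4992, 0.0582, 0.1531]
ee_rot: [[-0.001, -1.0, 0.0], [-1.0, 0.001, -0.0], [0.0, -0.0, -1.0]]
wrist_force: [0.3, -0.1, 0.7]
gripper_width: 0.493
```

```bash
python3 - <<'E'
from h import *
c,cm,s=shot("wrist","w9",None,1.5)
print(s["tcp_pos"],s["ee_rot"].round(3),s["wrist_force"],s["time_s"],s["gripper_width"])
E
```

```text
[0.4992282  0.05815594 0.15309214] [[-0.001 -1.     0.   ]
 [-1.     0.001 -0.   ]
 [ 0.    -0.    -1.   ]] [ 0.29469911 -0.06270366  0.66136764] 22.7 0.4929536299142432
```

View pics/w9.png

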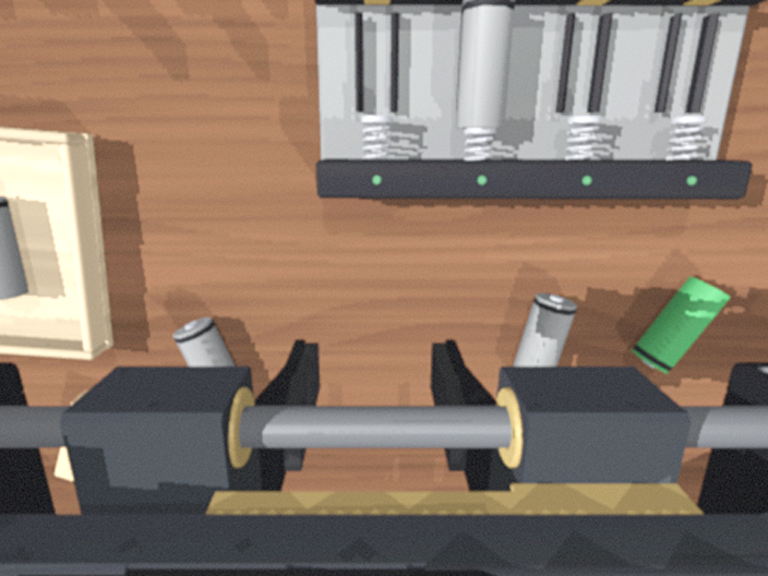

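Request:
{"op": "move_arm", "data": {"series": [[[-4,2.3,0,0,0,0,0],[-4,2.3,0,0,0,0,0],[-3.7,2.4,3,0,0,0,0],[0,0,3,0,0,-8,0],[0,0,2,0,0,-8,0],[0,0,2,0,0,-8,0],[0,0,0,0,0,0,0],[0,0,0,0,0,0,0]]]}}

```text
time_s: 23.75
tcp_pos: [0.4304, 0.1752, 0.0532]
ee_rot: [[0.403, -0.915, 0.001], [-0.915, -0.403, 0.0], [0.0, -0.001, -1.0]]
wrist_force: [0.2, 1.1, 0.3]
gripper_width: 0.5
```

```bash
python3 - <<'E'
from h import *
c,cm,s=shot("wrist","w10",None,1.5)
print(s["tcp_pos"],s["ee_rot"].round(3),s["wrist_force"],s["time_s"],s["gripper_width"])
c,cm,s=shot("top","t10",(150,130,350,270),4)
E
```

```text
[0.43040471 0.17518904 0.05322122] [[ 0.403 -0.915  0.001]
 [-0.915 -0.403  0.   ]
 [ 0.    -0.001 -1.   ]] [0.17735338 1.06791556 0.33767515] 23.75 0.5004105628995764
```

View pics/w10.png

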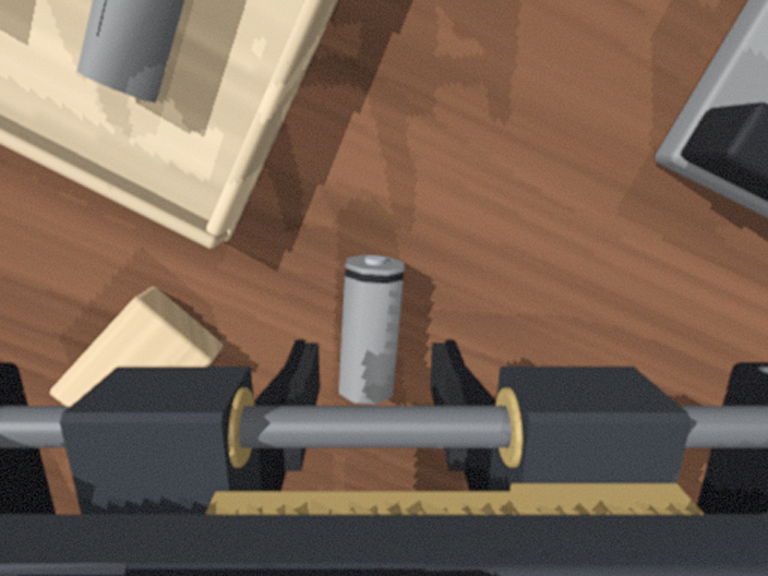

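View pics/t10.png

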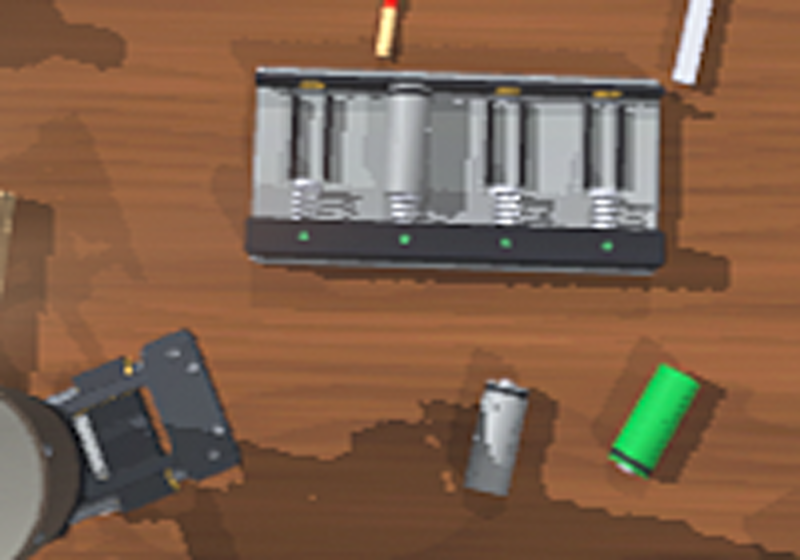

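```bash
python3 - <<'E'
from h import *
s=r.sense();c=r.capture("wrist");cm=cam(c,s)
f=lambda x,y:(x/1.5,y/1.5)
axis((374,259),(367,402),cm,f)
R=s["ee_rot"]
for p in [ray(cm,374/1.5,259/1.5,.013),ray(cm,367/1.5,402/1.5,.026)]: print((R.T@(p-s["tcp_pos"]))*100)
E
```

```text
tip [0.4598 0.1881] end [0.3981 0.1645] L 0.0661 centre [0.4276 0.1757] from end [0.4285 0.1761] yaw 20.9
[ 0.03060359 -3.20739389  4.07323447]
[-0.30053773  3.38959821  2.76211481]
```

Request:
{"op": "move_arm", "data": {"series": [[[-0.1,0.2,2,0,0,2.5,0],[0,0,2,0,0,0,0],[0,0,0.7,0,0,0,0],[0,0,0,0,0,0,0],[0,0,0,0,0,0,-1],[0,0,0,0,0,0,-1],[0,0,0,0,0,0,-1],[0,0,0,0,0,0,-1],[0,0,0,0,0,0,-1]]]}}

```text
time_s: 25.02
tcp_pos: [0.4275, 0.1754, 0.0065]
ee_rot: [[0.365, -0.931, 0.001], [-0.931, -0.365, 0.001], [-0.0, -0.001, -1.0]]
wrist_force: [-1.0, -0.4, 6.5]
gripper_width: 0.295
```

Request:
{"op": "move_arm", "data": {"series": [[[0,0,-2,0,0,0,-1],[0,0,-4,0,0,0,-1],[0,0,-4,0,0,10.4,-1],[0,0,0,0,0,10.4,-1],[0,0,0,0,0,0.6,-1],[2.4,-4.1,0,0,0,0,-1],[2.4,-4.1,0,0,0,0,-1],[2.4,-4.1,0,0,0,0,-1],[2.4,-4.1,0,0,0,0,-1],[2.2,-4.1,0,0,0,0,-1],[0,0,0,0,0,0,-1],[0,0,0,0,0,0,-1]]]}}

```text
time_s: 26.52
tcp_pos: [0.6309, 0.0568, 0.1042]
ee_rot: [[0.001, -1.0, -0.004], [-1.0, -0.001, -0.001], [0.001, 0.004, -1.0]]
wrist_force: [0.1, -0.4, -1.0]
gripper_width: 0.294
```

```bash
python3 - <<'E'
from h import *
c,cm,s=shot("wrist","w11",None,1.5)
print(s["tcp_pos"],s["ee_rot"].round(3),s["wrist_force"],s["time_s"],s["gripper_width"])
E
```

```text
[0.63091258 0.05684465 0.10424525] [[ 0.001 -1.    -0.004]
 [-1.    -0.001 -0.001]
 [ 0.001  0.004 -1.   ]] [ 0.14749721 -0.39825498 -1.04413027] 26.525 0.2937106200303478
```

View pics/w11.png

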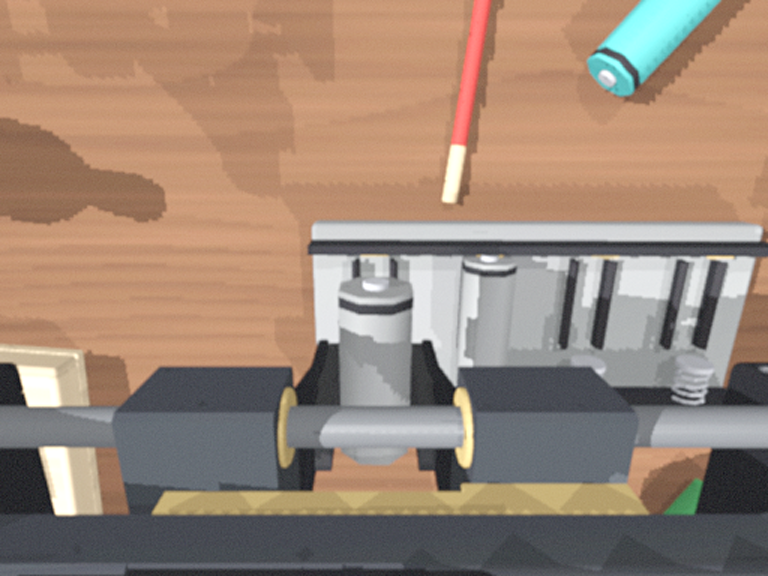

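Request:
{"op": "move_arm", "data": {"series": [[[-0.1,-0.3,2,0,0,0,-1],[0,0,2.5,0,0,0,-1],[0,0,1.3,0,0,0,-1],[0,0,0,0,0,0,-1],[0,0,0,0,0,0,-1],[0,0,0.6,0,0,0,-1],[0,0,0,0,0,0,-1],[0,0.7,0,0,0,0,-1],[0,0.5,0,0,0,0,-1],[0,0.3,0,0,0,0,-1],[0,0,0,0,0,0,-1],[0,0,0,0,0,0,-1]]]}}

```text
time_s: 28.08
tcp_pos: [0.6213, 0.0583, 0.0424]
ee_rot: [[0.0, -1.0, 0.002], [-1.0, -0.0, 0.0], [-0.0, -0.002, -1.0]]
wrist_force: [4.0, -0.4, -1.7]
gripper_width: 0.297
```

Request:
{"op": "move_arm", "data": {"series": [[[0.05,0.15,0,0,0,0,-1],[0,0,0,0,0,0,-1],[0,0,0.5,0,0,0,-1],[0,0,0.5,0,0,0,-1],[0,0,0.5,0,0,0,-1],[0,0,0.1,0,0,0,-1],[0,0,0,0,0,0,-1],[0,0,0,0,0,0,-1]]]}}

```text
time_s: 29.08
tcp_pos: [0.62, 0.0578, 0.0272]
ee_rot: [[0.0, -1.0, 0.003], [-1.0, -0.0, 0.0], [-0.0, -0.003, -1.0]]
wrist_force: [5.1, -0.3, 5.4]
gripper_width: 0.296
```

Request:
{"op": "move_arm", "data": {"series": [[[0,0,0,0,0,0,0],[0,0,0,0,0,0,0],[0,0,0,0,0,0,0],[0,0,-2,0,0,0,0],[0,0,-5,0,0,0,0],[2,2,-6,0,0,0,0],[3,4,0,0,0,0,0],[3,4,0,0,0,0,0],[3,4,0,0,0,0,0],[0.9,3.3,0,0,0,8,0],[0,0,0,0,0,8,0],[0,0,0,0,0,0,0]]]}}

```text
time_s: 30.58
tcp_pos: [0.4461, -0.0604, 0.1524]
ee_rot: [[-0.275, -0.962, -0.001], [-0.962, 0.275, 0.0], [0.0, 0.001, -1.0]]
wrist_force: [0.4, -0.0, 0.6]
gripper_width: 0.5
```

```bash
python3 - <<'E'
from h import *
c,cm,s=shot("wrist","w12",None,1.5)
print(s["tcp_pos"],s["ee_rot"].round(3),s["wrist_force"],s["time_s"],s["gripper_width"])
c,cm,s=shot("scene","s12",(200,130,400,280),4)
E
```

```text
[ 0.44605688 -0.06037579  0.15242845] [[-0.275 -0.962 -0.001]
 [-0.962  0.275  0.   ]
 [ 0.     0.001 -1.   ]] [ 0.41500797 -0.03081486  0.57284185] 30.575 0.499570215289297
```

View pics/w12.png

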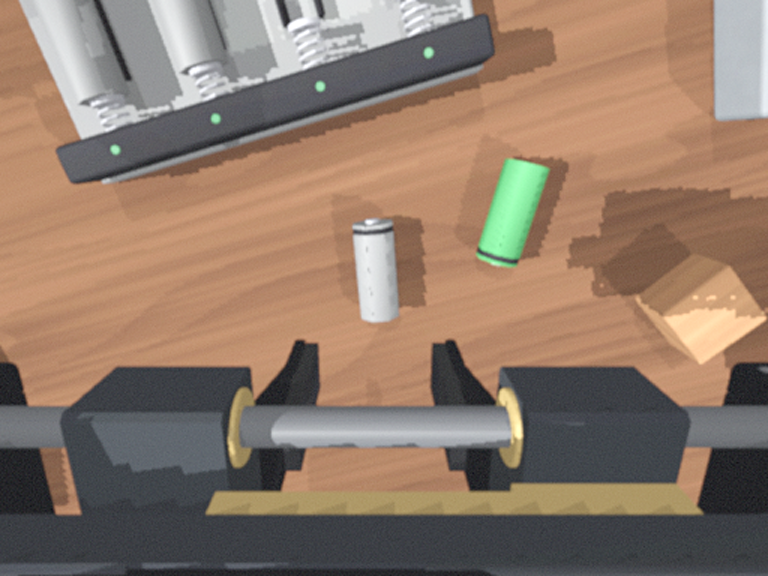

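View pics/s12.png

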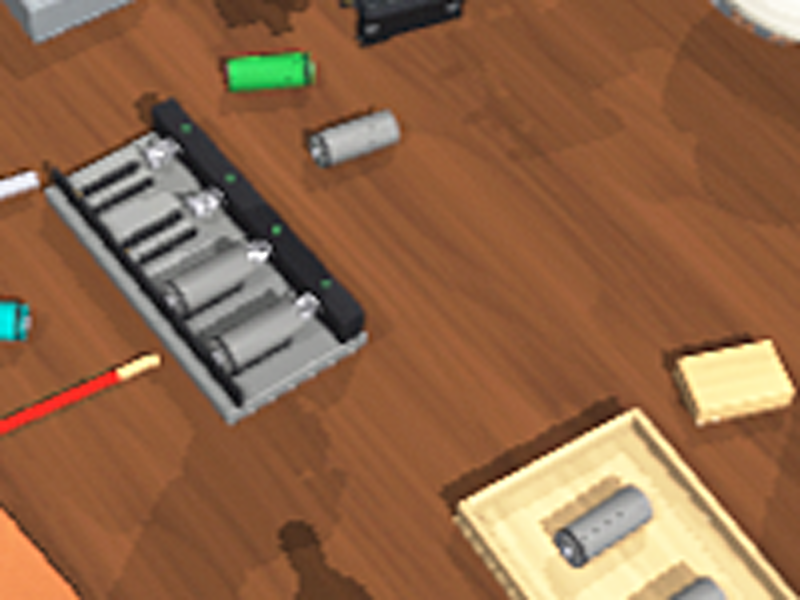

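```bash
python3 - <<'E'
from h import *
s=r.sense();c=r.capture("wrist");cm=cam(c,s)
f=lambda x,y:(x/1.5,y/1.5)
axis((374,221),(378,321),cm,f)
R=s["ee_rot"]
for p in [ray(cm,374/1.5,221/1.5,.013),ray(cm,378/1.5,321/1.5,.026)]: print((R.T@(p-s["tcp_pos"]))*100)
E
```

```text
tip [ 0.4794 -0.0698] end [ 0.4156 -0.0544] L 0.0656 centre [ 0.4459 -0.0617] from end [ 0.4472 -0.062 ] yaw -13.5
[ 0.02948462 -3.41870115 13.92943247]
[ 0.29766463  3.13906903 12.63377526]
```

Request:
{"op": "move_arm", "data": {"series": [[[0.15,0,4,0,0,-2.5,0],[0,0,5,0,0,0,0],[0,0,3.5,0,0,0,0],[0,0,1.5,0,0,0,0],[0,0,0.6,0,0,0,0],[0,0,0,0,0,0,0],[0,0,0,0,0,0,0]]]}}

```text
time_s: 31.6
tcp_pos: [0.4471, -0.0615, 0.0072]
ee_rot: [[-0.233, -0.972, 0.002], [-0.972, 0.233, 0.0], [-0.001, -0.001, -1.0]]
wrist_force: [0.5, -0.8, -0.5]
gripper_width: 0.502
```

Request:
{"op": "move_arm", "data": {"series": [[[0,0,0.2,0,0,0,0],[0,0,0,0,0,0,-1],[0,0,0,0,0,0,-1],[0,0,0,0,0,0,-1],[0,0,0,0,0,0,-1],[0,0,0,0,0,0,-1]]]}}

```text
time_s: 32.35
tcp_pos: [0.4465, -0.0616, 0.0046]
ee_rot: [[-0.234, -0.972, 0.0], [-0.972, 0.234, 0.0], [-0.0, -0.0, -1.0]]
wrist_force: [0.1, 0.4, 1.9]
gripper_width: 0.299
```

Request:
{"op": "move_arm", "data": {"series": [[[0,0,-2,0,0,0,-1],[0,0,-4,0,0,0,-1],[0,0,-4,0,0,-6.8,-1],[0,0,0,0,0,-6.7,-1],[0,-3.6,0,0,0,0,-1],[0,-3.7,0,0,0,0,-1],[0,-3.7,0,0,0,0,-1],[0,-3.7,0,0,0,0,-1],[0,-3.7,0,0,0,0,-1],[0,0,0,0,0,0,-1],[0,0,0,0,0,0,-1]]]}}

```text
time_s: 33.72
tcp_pos: [0.6291, -0.0617, 0.1034]
ee_rot: [[-0.001, -1.0, -0.003], [-1.0, 0.001, 0.0], [-0.0, 0.003, -1.0]]
wrist_force: [0.3, -0.2, -1.1]
gripper_width: 0.298
```

```bash
python3 - <<'E'
from h import *
c,cm,s=shot("wrist","w13",None,1.5)
print(s["tcp_pos"],s["ee_rot"].round(3),s["wrist_force"],s["time_s"],s["gripper_width"])
E
```

```text
[ 0.62913916 -0.06170701  0.10339885] [[-0.001 -1.    -0.003]
 [-1.     0.001  0.   ]
 [-0.     0.003 -1.   ]] [ 0.34638332 -0.24485095 -1.0529371 ] 33.725 0.29751257684797394
```

View pics/w13.png

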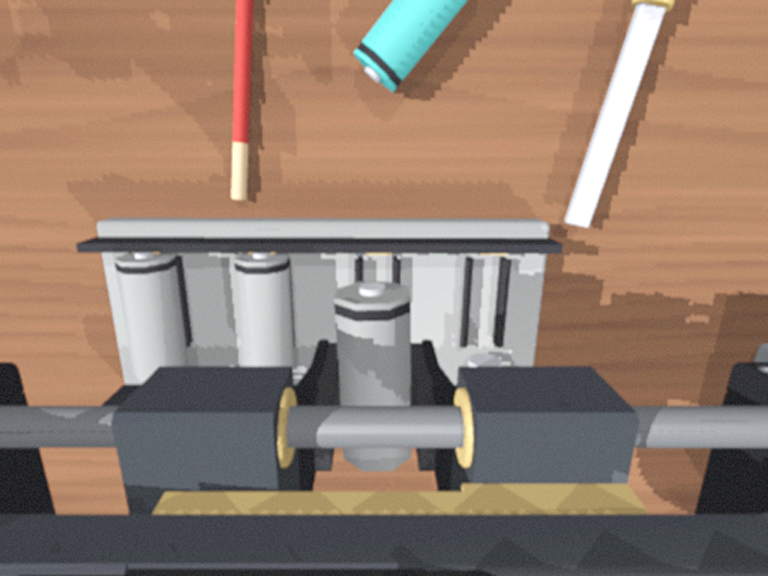

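Request:
{"op": "move_arm", "data": {"series": [[[0.05,-0.5,2,0,0,1.5,-1],[0,0,2.5,0,0,0,-1],[0,0,1.4,0,0,0,-1],[0,0,0,0,0,0,-1],[0,0,0,0,0,0,-1],[0,0,0.6,0,0,0,-1],[0,0,0,0,0,0,-1],[0,0.7,0,0,0,0,-1],[0,0.5,0,0,0,0,-1],[0,0.3,0,0,0,0,-1],[0,0,0,0,0,0,-1],[0,0,0,0,0,0,-1]]]}}

```text
time_s: 35.28
tcp_pos: [0.6218, -0.0618, 0.0401]
ee_rot: [[-0.026, -1.0, 0.003], [-1.0, 0.026, -0.0], [0.0, -0.003, -1.0]]
wrist_force: [5.5, -1.0, -1.8]
gripper_width: 0.294
```

Request:
{"op": "move_arm", "data": {"series": [[[0,0,0.5,0,0,0,-1],[0,0,0.5,0,0,0,-1],[0,0,0.4,0,0,0,-1],[0,0,0.2,0,0,0,-1],[0,0,0,0,0,0,-1],[0,0,0,0,0,0,-1]]]}}

```text
time_s: 36.02
tcp_pos: [0.6214, -0.0625, 0.0251]
ee_rot: [[-0.026, -1.0, 0.002], [-1.0, 0.026, -0.001], [0.001, -0.002, -1.0]]
wrist_force: [3.2, -2.9, 7.1]
gripper_width: 0.298
```

Request:
{"op": "move_arm", "data": {"series": [[[0,0,0,0,0,0,0],[0,0,0,0,0,0,0],[0,0,0,0,0,0,0],[0,0,-2,0,0,0,0],[0,0,-5,0,0,0,0],[0,2,-6,0,0,0,0],[0,5,-4,0,0,0,0],[0,2,0,0,0,-1.5,0],[0,0,0,0,0,0,0],[0,0,0,0,0,0,0]]]}}

```text
time_s: 37.28
tcp_pos: [0.532, -0.0594, 0.1912]
ee_rot: [[-0.0, -1.0, -0.001], [-1.0, 0.0, -0.0], [0.0, 0.001, -1.0]]
wrist_force: [0.0, -0.9, -0.5]
gripper_width: 0.497
```

```bash
python3 - <<'E'
from h import *
c,cm,s=shot("wrist","w14",None,1.5)
print(s["tcp_pos"],s["ee_rot"].round(3),s["wrist_force"],s["time_s"],s["gripper_width"])
c,cm,s=shot("scene","s14",(200,130,400,280),4)
E
```

```text
[ 0.53202415 -0.05939169  0.19124657] [[-0.    -1.    -0.001]
 [-1.     0.    -0.   ]
 [ 0.     0.001 -1.   ]] [ 0.03415191 -0.89747316 -0.49150543] 37.275 0.4972874430397284
```

View pics/w14.png

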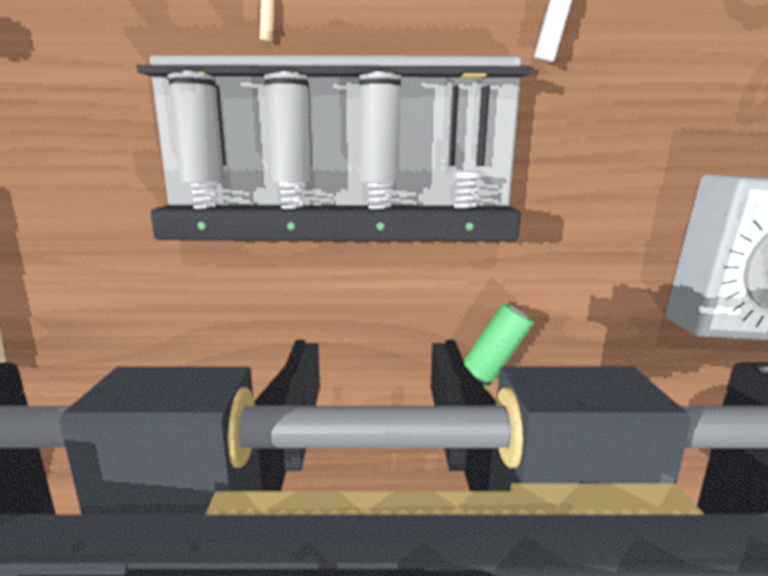

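View pics/s14.png

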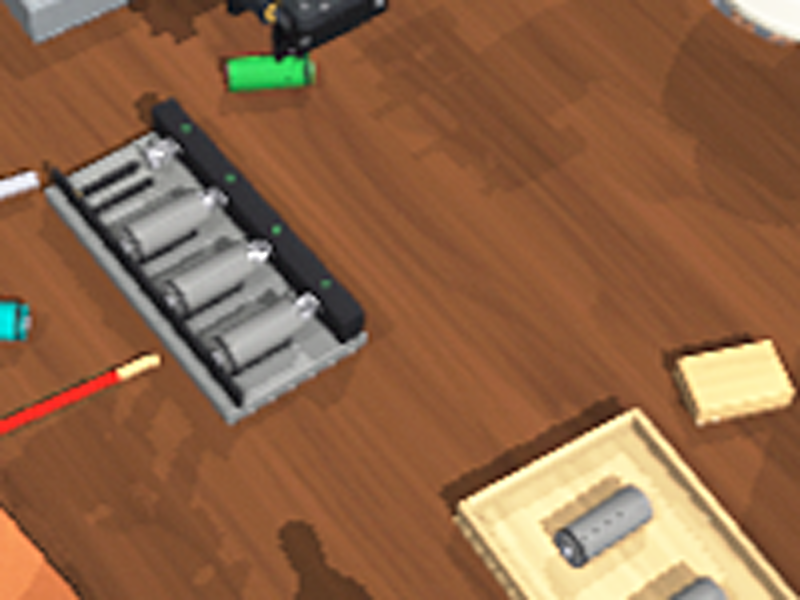

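Request:
{"op": "move_arm", "data": {"series": [[[4.5,-0.8,-1,0,0,0,0],[4.5,-0.8,-1,0,0,0,0],[4.5,-0.8,-1,0,0,0,0],[4.5,-0.8,-1,0,0,0,0],[4.5,-0.8,-1,0,0,0,0],[4.5,-0.8,-1,0,0,0,0],[0,0,0,0,0,0,0],[0,0,0,0,0,0,0]]]}}

```text
time_s: 38.38
tcp_pos: [0.5798, -0.3294, 0.2502]
ee_rot: [[-0.001, -1.0, -0.002], [-1.0, 0.001, 0.001], [-0.001, 0.002, -1.0]]
wrist_force: [-0.5, 1.0, -0.8]
gripper_width: 0.501
```

```bash
python3 - <<'E'
from h import *
c,cm,s=shot("wrist","w15",None,1.5)
print(s["tcp_pos"],s["ee_rot"].round(3),s["joints"].round(1),s["time_s"],s["gripper_width"])
c,cm,s=shot("scene","s15",None,1.5)
c,cm,s=shot("top","t15",None,1.5)
E
```

```text
[ 0.57976492 -0.32943717  0.25019263] [[-0.001 -1.    -0.002]
 [-1.     0.001  0.001]
 [-0.001  0.002 -1.   ]] [-15.8  25.4   9.7  -0.  -74.4 105.7] 38.375 0.5010933617498137
```

View pics/w15.png

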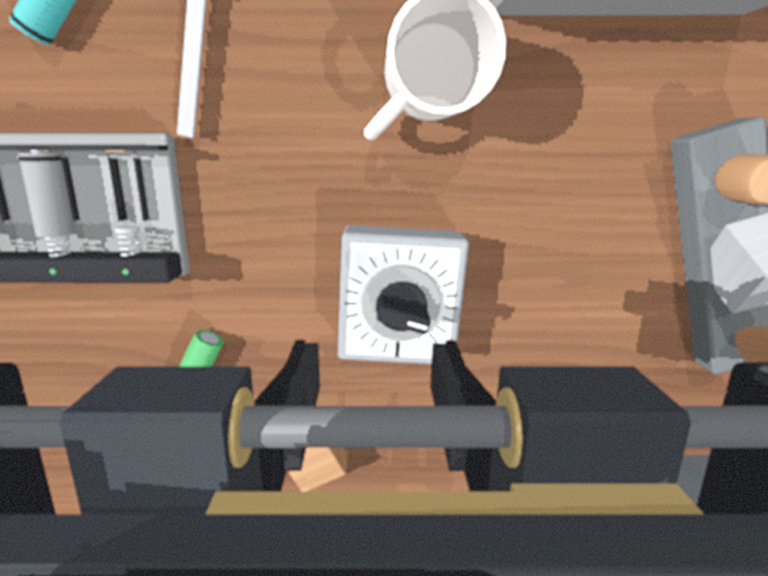

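View pics/s15.png

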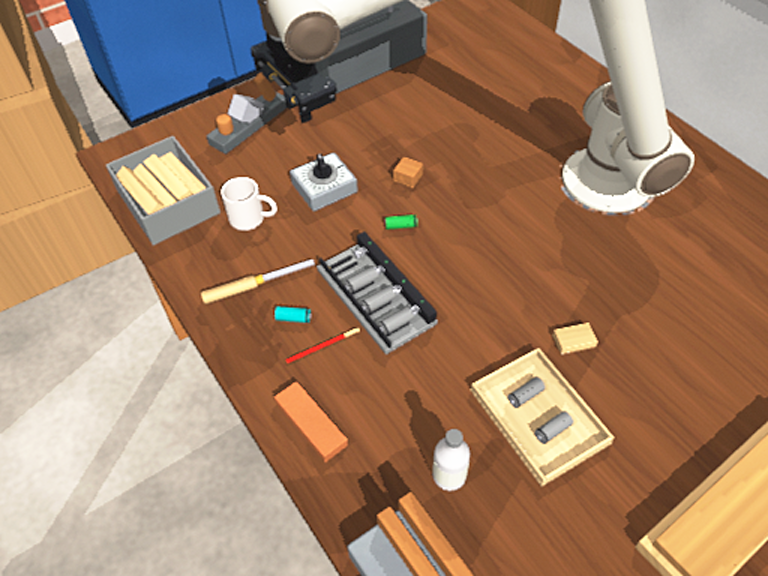

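View pics/t15.png

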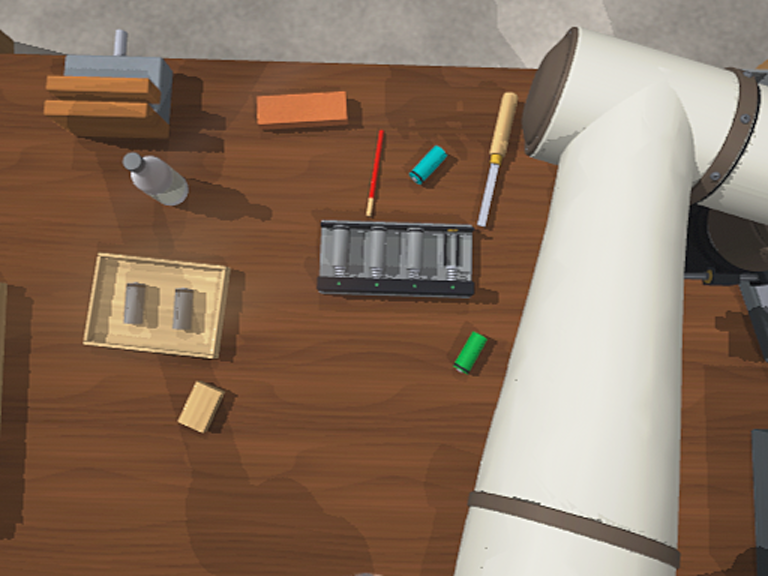

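```bash
python3 - <<'E'
from h import *
im=cv2.imread("pics/raw_w15.png")
cv2.imwrite("pics/w15z.png",cv2.resize(im[148:246,220:318],None,fx=6,fy=6,interpolation=cv2.INTER_CUBIC))
E
```

```text
(no output)
```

View pics/w15z.png

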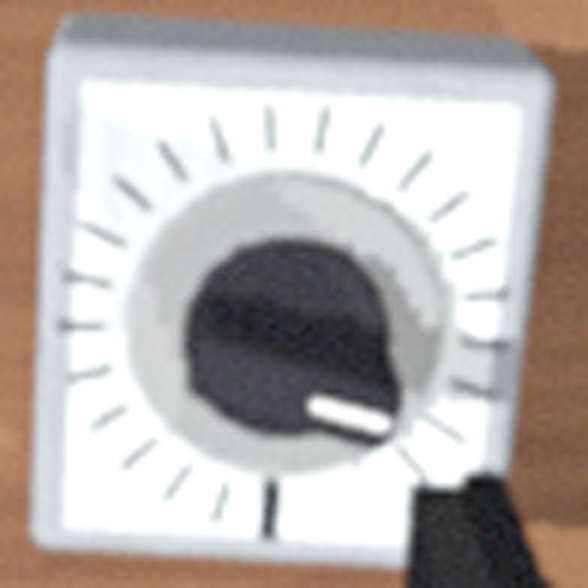

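```bash
python3 - <<'E'
from h import *
s=r.sense();c=r.capture("wrist");cm=cam(c,s)
f=lambda x,y,z:ray(cm,220+x/6,148+y/6,z)
print("plate ctr",f(290,321,.042), "r",f(450,321,.042)-f(128,321,.042))
a,b=f(308,403,.086),f(390,424,.086); print("mark",a,b,np.linalg.norm(a-b)); d=b-a; print("dir",np.degrees(np.arctan2(d[1],d[0])))
o=f(290,321,.042); z0=f(270,510,.042); d0=z0-o; print("zero",np.degrees(np.arctan2(d0[1],d0[0])), "from outer", d0)
d1=b-o; print("mark from centre", np.degrees(np.arctan2(d1[1],d1[0])), d1)
P=np.array([f(60,22,.042),f(550,65,.042),f(405,560,.042),f(32,540,.042)]);print(P.round(4))
E
```

```text
plate ctr [ 0.53271224 -0.35298508  0.042     ] r [ 7.87361640e-05 -6.90592378e-02  0.00000000e+00]
mark [ 0.53137207 -0.35393481  0.086     ] [ 0.52705143 -0.36981507  0.086     ] 0.016457540497792814
dir -105.22040966497464
zero 175.3751025500901 from outer [-4.43443858e-02  3.58725951e-03  5.55111512e-17]
mark from centre -108.59051665382785 [-0.00566082 -0.01682999  0.044     ]
[[ 0.5972 -0.3048  0.042 ]
 [ 0.5884 -0.4053  0.042 ]
 [ 0.4762 -0.3798  0.042 ]
 [ 0.481  -0.2965  0.042 ]]
```

```bash
python3 - <<'E'
from h import *
c=r.capture("top");cm=cam(c)
f=lambda x,y,z:ray(cm,350+x/6,160+y/6,z).round(4)
print("disc",f(289,278,.045))
print("mark",f(338,272,.086),f(375,283,.086))
P=[f(165,145,.042),f(418,150,.042),f(408,430,.042),f(150,410,.042)]; print(P,np.mean(P,axis=0))
print("zero",f(281,388,.042))
c=r.capture("scene");cm=cam(c);im=c["color"]
cv2.imwrite("pics/s16.png",cv2.resize(im[90:150,185:250],None,fx=9,fy=9,interpolation=cv2.INTER_CUBIC))
E
```

```text
disc [ 0.5305 -0.3523  0.045 ]
mark [ 0.5305 -0.3547  0.086 ] [ 0.5267 -0.3685  0.086 ]
[array([ 0.5824, -0.3046,  0.042 ]), array([ 0.5833, -0.4055,  0.042 ]), array([ 0.4722, -0.3996,  0.042 ]), array([ 0.4772, -0.2981,  0.042 ])] [ 0.528775 -0.35195   0.042   ]
zero [ 0.4873 -0.3498  0.042 ]
```

View pics/s16.png

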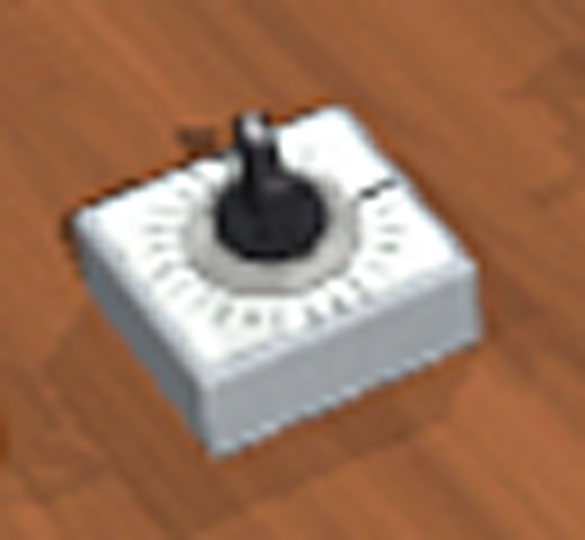

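Request:
{"op": "move_arm", "data": {"series": [[[2.3,4.8,0,0,0,0,0],[0,0,0,0,0,10.5,0],[0,0,0,0,0,10.5,0],[0,0,0,0,0,10.5,0],[0,0,0,0,0,10.5,0],[0,0,0,0,0,10.5,0],[0,0,0,0,0,10.5,0],[0,0,0,0,0,10.5,0],[0,0,0,0,0,10.5,0],[0,0,0,0,0,10.5,0],[0,0,0,0,0,10.5,0],[0,0,0,0,0,0,0]]]}}

```text
time_s: 40.17
tcp_pos: [0.5319, -0.352, 0.2521]
ee_rot: [[-0.967, 0.256, 0.0], [0.256, 0.967, -0.0], [-0.0, -0.0, -1.0]]
wrist_force: [0.3, 0.0, -1.1]
gripper_width: 0.501
```

Request:
{"op": "move_arm", "data": {"series": [[[0,0,3,0,0,0,0],[0,0,4,0,0,0,0],[0,0,4,0,0,0,0],[0,0,2,0,0,0,0],[0,0,0,0,0,0,0],[0,0,0,0,0,0,0]]]}}

```text
time_s: 40.92
tcp_pos: [0.5327, -0.3528, 0.1232]
ee_rot: [[-0.966, 0.257, 0.002], [0.257, 0.966, -0.001], [-0.002, -0.001, -1.0]]
wrist_force: [0.1, -0.1, -0.6]
gripper_width: 0.497
```

```bash
python3 - <<'E'
from h import *
c,cm,s=shot("wrist","w17",None,1.5)
print(s["tcp_pos"],s["ee_rot"].round(3),s["joints"].round(1),s["time_s"],s["gripper_width"])
E
```

```text
[ 0.53270192 -0.35277993  0.12317353] [[-0.966  0.257  0.002]
 [ 0.257  0.966 -0.001]
 [-0.002 -0.001 -1.   ]] [-19.   27.9  -5.2   0.  -56.8   4.1] 40.925 0.4966476533811101
```

View pics/w17.png

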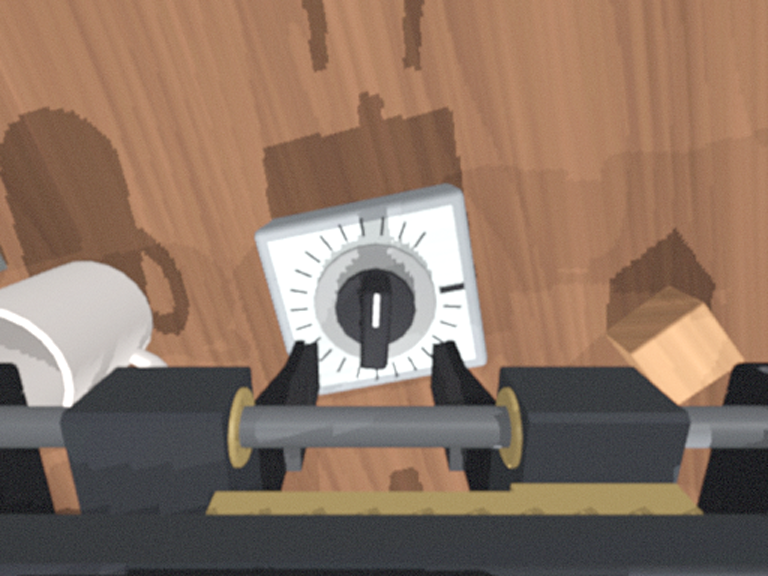

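```bash
python3 - <<'E'
from h import *
T=cv2.imread("pics/top0.png")
c=r.capture("top");cm=cam(c)
for z in (0,.09): print("mug handle end",ray(cm,384,151,z),"near rim",ray(cm,408,143,z), "rim near bottom",ray(cm,398,148,z))
c=r.capture("scene");cs=cam(c)
# mug bottom and top in original scene image (wall col ~160): bottom (163,152) top (160,122)
b=ray(cs,165,151,0); print("base front",b)
# height: find z so that the point above b projects at v=~127
for z in (.08,.1,.12): print(z,proj(cs,[b[0],b[1],z]))
s=r.sense();c=r.capture("wrist");cm=cam(c,s)
R=s["ee_rot"];p=ray(cm,375/1.5,360/1.5,.086);q=ray(cm,376/1.5,296/1.5,.086)
print([(R.T@(k-s["tcp_pos"])*100).round(2) for k in(p,q)])
E
```

```text
mug handle end [ 0.67285773 -0.33568836  0.        ] near rim [ 0.69526181 -0.39679253  0.        ] rim near bottom [ 0.68161267 -0.37124316  0.        ]
mug handle end [ 0.65269728 -0.30383981  0.09      ] near rim [ 0.67286768 -0.35885189  0.09      ] rim near bottom [ 0.66057935 -0.3358498   0.09      ]
base front [ 0.73022938 -0.34465945  0.        ]
0.08 [160.60879873 133.93013978]
0.1 [159.45281612 129.43650342]
0.12 [158.2720646  124.84658322]
[array([0.01, 1.58, 3.73]), array([ 0.06, -1.65,  3.73])]
```

Request:
{"op": "move_arm", "data": {"series": [[[0,0,3,0,0,0,0],[0,0,2,0,0,0,0],[0,0,1,0,0,0,0],[0,0,0,0,0,0,0],[0,0,0,0,0,0,0],[0,0,0,0,0,0,-1],[0,0,0,0,0,0,-1],[0,0,0,0,0,0,-1],[0,0,0,0,0,0,-1],[0,0,0,0,0,0,-1],[0,0,0,0,0,0,-1]]]}}

```text
time_s: 42.5
tcp_pos: [0.5327, -0.3527, 0.0621]
ee_rot: [[-0.966, 0.259, 0.002], [0.259, 0.966, -0.001], [-0.002, -0.0, -1.0]]
wrist_force: [3.6, -0.9, -0.8]
gripper_width: 0.157
```

Request:
{"op": "move_arm", "data": {"series": [[[0,0,0,0,0,-5,-1],[0,0,0,0,0,-10,-1],[0,0,0,0,0,-10,-1],[0,0,0,0,0,-10,-1],[0,0,0,0,0,-5,-1],[0,0,0,0,0,0,-1]]]}}

```text
time_s: 43.25
tcp_pos: [0.5338, -0.3527, 0.0621]
ee_rot: [[-0.906, -0.423, 0.004], [-0.423, 0.906, -0.001], [-0.003, -0.003, -1.0]]
wrist_force: [5.5, -0.8, -1.7]
gripper_width: 0.161
```

Request:
{"op": "move_arm", "data": {"series": [[[-0.1,0,0,0,0,-10,-1],[0,0,0,0,0,-10,-1],[0,0,0,0,0,-10,-1],[0,0,0,0,0,-10,-1],[0,0,0,0,0,-10,-1],[0,0,0,0,0,-10,-1],[0,0,0,0,0,-10,-1],[0,0,0,0,0,-10,-1],[0,0,0,0,0,-10,-1],[0,0,0,0,0,-10,-1],[0,0,0,0,0,0,-1],[0,0,0,0,0,0,-1]]]}}

```text
time_s: 44.75
tcp_pos: [0.5344, -0.3505, 0.0621]
ee_rot: [[0.574, -0.819, 0.003], [-0.819, -0.574, 0.001], [0.001, -0.003, -1.0]]
wrist_force: [4.5, 5.5, 0.0]
gripper_width: 0.162
```

Request:
{"op": "move_arm", "data": {"series": [[[0,0,0,0,0,0,0],[0,0,0,0,0,0,0],[0,0,0,0,0,0,0],[0,0,-3,0,0,0,0],[0,0,-3,0,0,0,0],[0,0,0,0,0,10,0],[0,0,0,0,0,10,0],[0,0,0,0,0,10,0],[0,0,0,0,0,10,0],[0,0,0,0,0,10,0],[0,0,0,0,0,10,0],[0,0,0,0,0,10,0]]]}}

```text
time_s: 46.25
tcp_pos: [0.5322, -0.3522, 0.1216]
ee_rot: [[-0.579, -0.815, -0.001], [-0.815, 0.579, 0.0], [0.0, 0.001, -1.0]]
wrist_force: [0.4, -0.2, -0.5]
gripper_width: 0.502
```

Request:
{"op": "move_arm", "data": {"series": [[[0,0,0,0,0,10,0],[0,0,0,0,0,10,0],[0,0,0,0,0,10,0],[0,0,0,0,0,10,0],[0,0,0,0,0,10,0],[0,0,0,0,0,10,0],[0,0,0,0,0,10,0],[0,0,0,0,0,10,0],[0,0,0,0,0,10,0],[0,0,0,0,0,10,0],[0,0,0,0,0,10,0],[0,0,0,0,0,0,0]]]}}

```text
time_s: 47.75
tcp_pos: [0.5323, -0.3522, 0.1217]
ee_rot: [[-0.575, 0.818, -0.001], [0.818, 0.575, 0.0], [0.0, -0.0, -1.0]]
wrist_force: [0.2, -0.3, -0.8]
gripper_width: 0.502
```

Request:
{"op": "move_arm", "data": {"series": [[[0,0,0,0,0,0,0],[0,0,0,0,0,0,0]]]}}

```text
time_s: 48.0
tcp_pos: [0.5327, -0.3521, 0.1218]
ee_rot: [[-0.574, 0.819, -0.0], [0.819, 0.574, 0.0], [0.0, -0.0, -1.0]]
wrist_force: [1.2, -0.0, -0.4]
gripper_width: 0.497
```

```bash
python3 - <<'E'
from h import *
c,cm,s=shot("wrist","w18",None,1.5)
print(s["tcp_pos"],s["ee_rot"].round(3),s["joints"].round(1),s["time_s"],s["gripper_width"])
E
```

```text
[ 0.53267142 -0.35207349  0.12178128] [[-0.574  0.819 -0.   ]
 [ 0.819  0.574  0.   ]
 [ 0.    -0.    -1.   ]] [-19.   28.   -5.2   0.  -56.8 -36. ] 48.0 0.49671189854003783
```

View pics/w18.png

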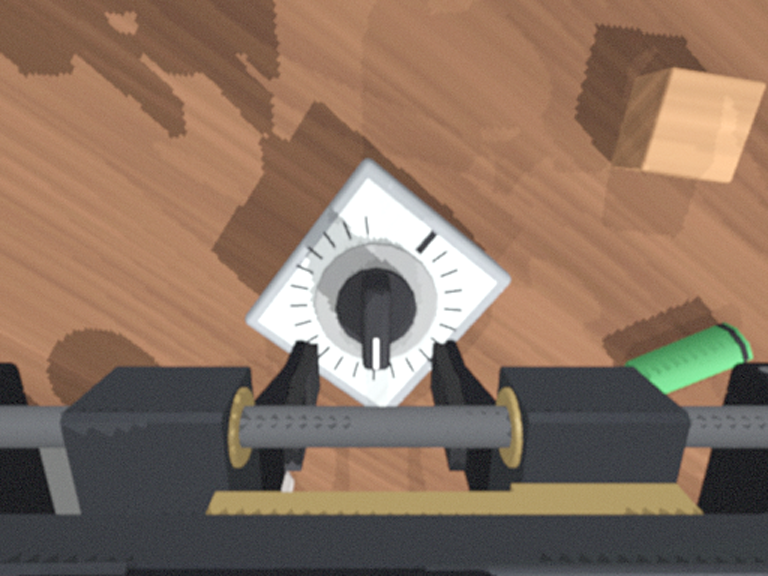

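```bash
python3 - <<'E'
from h import *
s=r.sense();c=r.capture("wrist");cm=cam(c,s)
o=ray(cm,375/1.5,298/1.5,.044);z=ray(cm,427/1.5,241/1.5,.042);d=z-o
print(o,z,np.degrees(np.arctan2(d[1],d[0])))
P=[ray(cm,x/1.5,y/1.5,.042) for x,y in [(367,160),(510,280)]]; d=P[0]-P[1]; print(np.degrees(np.arctan2(d[1],d[0])),np.linalg.norm(d))
E
```

```text
[ 0.5313024  -0.35327314  0.044     ] [ 0.48945073 -0.34856336  0.042     ] 173.57922069335459
-94.03935133144462 0.10100352161876663
```

Request:
{"op": "move_arm", "data": {"series": [[[0,0,3,0,0,0,0],[0,0,2,0,0,0,0],[0,0,0.9,0,0,0,0],[0,0,0,0,0,0,0],[0,0,0,0,0,0,0],[0,0,0,0,0,0,-1],[0,0,0,0,0,0,-1],[0,0,0,0,0,0,-1],[0,0,0,0,0,0,-1],[0,0,0,0,0,0,-1],[0,0,0,0,0,0,-1]]]}}

```text
time_s: 49.48
tcp_pos: [0.5325, -0.3518, 0.0629]
ee_rot: [[-0.573, 0.819, -0.001], [0.819, 0.573, 0.0], [0.001, -0.0, -1.0]]
wrist_force: [-0.7, 1.7, 2.8]
gripper_width: 0.159
```

Request:
{"op": "move_arm", "data": {"series": [[[0,0,0,0,0,-5,-1],[0,0,0,0,0,-10,-1],[0,0,0,0,0,-10,-1],[0,0,0,0,0,-10,-1],[0,0,0,0,0,-10,-1],[0,0,0,0,0,-10,-1],[0,0,0,0,0,-10,-1],[0,0,0,0,0,-10,-1],[0,0,0,0,0,-10,-1],[0,0,0,0,0,-10,-1],[0,0,0,0,0,-10,-1],[0,0,0,0,0,0,-1]]]}}

```text
time_s: 50.98
tcp_pos: [0.5339, -0.3519, 0.063]
ee_rot: [[-0.644, -0.765, 0.002], [-0.765, 0.644, -0.0], [-0.001, -0.002, -1.0]]
wrist_force: [2.5, 2.5, 1.0]
gripper_width: 0.159
```

Request:
{"op": "move_arm", "data": {"series": [[[0,0,0,0,0,-10,-1],[0,0,0,0,0,-10,-1],[0,0,0,0,0,-10,-1],[0,0,0,0,0,-4,-1],[0,0,0,0,0,0,-1],[0,0,0,0,0,0,-1]]]}}

```text
time_s: 51.72
tcp_pos: [0.5341, -0.3514, 0.063]
ee_rot: [[-0.108, -0.994, 0.002], [-0.994, 0.108, 0.0], [-0.0, -0.002, -1.0]]
wrist_force: [2.6, 3.7, 0.8]
gripper_width: 0.159
```

```bash
python3 - <<'E'
from h import *
s=r.sense();print(s["moment"],s["wrist_force"],np.degrees(np.arctan2(s["ee_rot"][1,0],s["ee_rot"][0,0])))
E
```

```text
[ 1.30292794 -0.83633863  0.04348653] [2.64069588 3.72799453 0.82216827] -96.17623874745263
```

Request:
{"op": "move_arm", "data": {"series": [[[0,0,0,0,0,-2,-1],[0,0,0,0,0,0,-1],[0,0,0,0,0,0,-1]]]}}

```text
time_s: 52.1
tcp_pos: [0.5341, -0.3514, 0.063]
ee_rot: [[-0.073, -0.997, 0.003], [-0.997, 0.073, 0.0], [-0.0, -0.003, -1.0]]
wrist_force: [3.9, 4.9, 0.9]
gripper_width: 0.159
```

```bash
python3 - <<'E'
from h import *
s=r.sense();print(s["moment"],s["wrist_force"],np.degrees(np.arctan2(s["ee_rot"][1,0],s["ee_rot"][0,0])))
E
```

```text
[ 1.31106574 -0.84835224  0.05159994] [3.8538971  4.87402102 0.93742446] -94.17775523741581
```

Request:
{"op": "move_arm", "data": {"series": [[[0,0,0,0,0,-2,-1],[0,0,0,0,0,0,-1],[0,0,0,0,0,0,-1]]]}}

```text
time_s: 52.48
tcp_pos: [0.5341, -0.3514, 0.0629]
ee_rot: [[-0.04, -0.999, 0.003], [-0.999, 0.04, 0.001], [-0.001, -0.003, -1.0]]
wrist_force: [2.2, 4.1, 0.9]
gripper_width: 0.159
```

```bash
python3 - <<'E'
from h import *
s=r.sense();print(s["moment"],s["wrist_force"],np.degrees(np.arctan2(s["ee_rot"][1,0],s["ee_rot"][0,0])))
E
```

```text
[ 1.31881828 -0.8514987  -0.43386591] [2.24899269 4.09819728 0.89873866] -92.31616478132237
```

Request:
{"op": "move_arm", "data": {"series": [[[0,0,0,0,0,0,0],[0,0,0,0,0,0,0],[0,0,0,0,0,0,0],[0,0,-3,0,0,0,0],[0,0,-4,0,0,0,0],[0,-1,-5,0,0,0,0],[0,-2,-5,0,0,0,0],[0,-2,0,0,0,0,0],[0,0,0,0,0,0,0],[0,0,0,0,0,0,0]]]}}

```text
time_s: 53.72
tcp_pos: [0.5816, -0.3537, 0.2316]
ee_rot: [[-0.036, -0.999, -0.003], [-0.999, 0.036, 0.001], [-0.001, 0.003, -1.0]]
wrist_force: [0.7, -0.1, 0.1]
gripper_width: 0.498
```

```bash
python3 - <<'E'
from h import *
c,cm,s=shot("wrist","w19",(150,128,340,240),4)
print(s["tcp_pos"],s["wrist_force"],s["time_s"],s["gripper_width"])
c,cm,s=shot("top","t19",(150,130,350,270),4)
E
```

```text
[ 0.58164541 -0.35367288  0.23162161] [ 0.68154917 -0.11450022  0.07790638] 53.725 0.49849884024451335
```

View pics/w19.png

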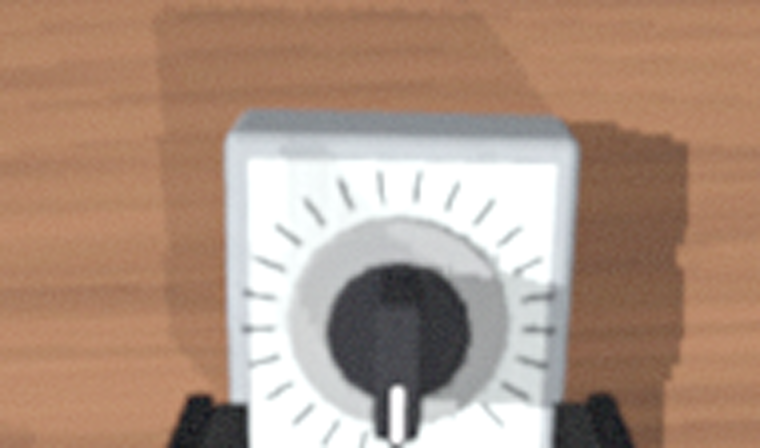

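View pics/t19.png

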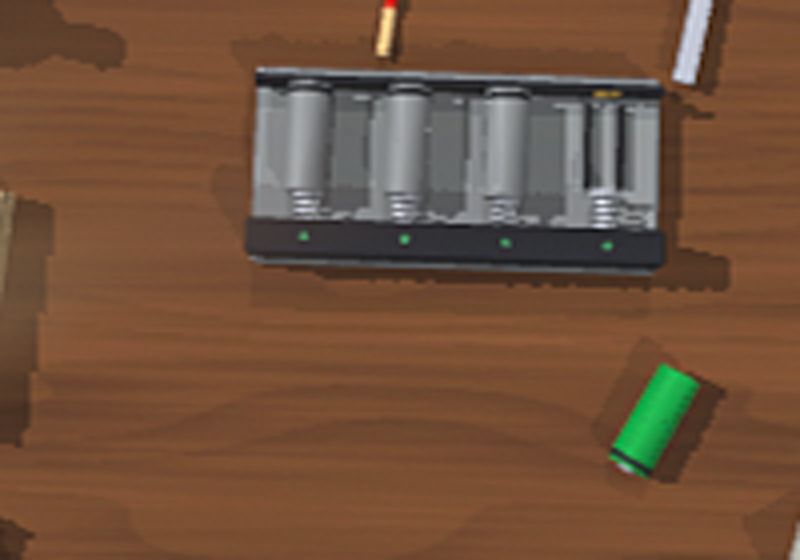

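```bash
python3 - <<'E'
from h import *
print(r.finish_job())
E
```

```text
the job is handed in; nothing more can be done
None
```

I put both charged cells from bays 0 and 1 in the tray. The three flat cells are seated in bays 1, 2 and 3, each pushed against the spring and dropped behind the lip. I then turned the reset knob anticlockwise in two strokes to its zero stop and handed the job in at about 54 s.

- **Cells:** The last top and wrist views show all three flat cells lying in their bays like the charged ones at the start, buttons to the lip. I judged seating from those views and from the insertion height and force readings, not from a separate position measurement.
- **Charged cells:** My last view of the whole tray, taken just before turning the knob, shows both charged cells inside it.
- **Fourth flat cell:** None was visible in any view.
- **Knob:** About 0.4 N m of resistance showed the stop was reached. The white mark lined up with the zero side, but the bar hid the zero mark itself in that view. The stop came about 2° past the angle I had measured, which is within tolerance.
- **Bystanders and robot:** I did not see any of the pencil, offcut, gouge or block move. The arm was clear of everything at hand-in. No check failed, and I saw no grip slip or knocked cell.

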